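Brush out an engraved glass

TASK

The freshly engraved clear tumbler needs brushing out: lift off the wooden coaster that covers it and lay that squarely on the pile of two matching coasters. Then take the orange-handled brush from its rack and give the inside of the glass three strokes, each going right down to the bottom and up until the top of the bristles comes level with the rim. Hang the brush back in the rack by its collar, and leave the glass standing where it is, the pile square and everything else undisturbed.

Things in the scene. Friction and masses are not known exactly. Their poses are not given: they have to be found in the camera images.
- glass_in (a point): Clear glass tumbler with a frosted pattern, loose on the table, upright: 60 mm outside diameter, 105 mm tall, 53 mm inside diameter, open at the top once the coaster is off, about 0.25 kg. The point is the centre of its inner floor, 6 mm above its underside and 99 mm below the rim; z up along its axis.
- cover_center (a point): Loose wooden coaster lying flat on the rim of the glass as a cover (66 x 66 mm square, 10 mm thick, 45 g), overhanging the glass by about 3 mm at the middle of each side, so hold it by its edges only. The point is its centre, 5 mm below its top face; x and y parallel to its sides, z up.
- pile0_center (a point): Lower coaster of the pile (66 x 66 mm square, 10 mm thick, 45 g), loose, flat on the table. The point is its centre; x and y parallel to its sides.
- pile1_center (a point): Upper coaster of the pile (66 x 66 mm square, 10 mm thick, 45 g), loose, lying squarely on the lower one. The point is its centre; x and y parallel to its sides. The cover coaster belongs on top of it, centre 10 mm higher.
- brush_grip (a point): Long brush (0.09 kg, 221 mm, round about its z axis, which points up to the handle's end), loose, hanging upright in the rack, bristles down. From the top: orange handle 20 mm thick, 90 mm long; black collar 38 mm wide, 6 mm thick; steel shaft 6 mm thick, 75 mm long; bristle head. The point is on the axis in the handle, 180 mm above the bristle tip, 55 mm above the collar's underside.
- brush_tip (a point): Bottom end of the brush's bristle head, on the axis. The head is 50 mm long and looks 47 mm wide, but its firm core is only 34 mm wide: the bristle ends give freely.
- brush_collar (a point): Centre of the underside of the brush's collar, on the axis, 125 mm above the bristle tip.
- rack_slot (a point): Fixed brush rack: its aluminium fork is 60 mm wide, top face level, 142 mm above the table. The 20 mm wide slot between its tines runs along the x axis of this point, its mouth 32 mm towards -x (roughly to the robot), its closed end 16 mm towards +x. The brush's shaft stands in the slot, its collar rests on the tines. The point is on the top face at the slot's centre line, where the collar's centre belongs.
- rack: The same rack: dark foot 120 x 100 x 12 mm, post at the slot's closed end, 8 mm thick fork. Lips 5 mm high on the tine ends (28 to 32 mm towards -x from the slot point) keep the collar in: lift the brush 6 mm or more, then draw it out level along -x by 60 mm or more before raising it (the head does not pass up through the slot). Origin under the slot point, on the table.
- amber_glass: Bystander: empty amber tumbler, 72 mm wide, 75 mm tall, upright; origin at the centre of its underside.
- polish_jar: Bystander: blue jar with white lid, 60 mm wide, 65 mm tall; origin at the centre of its underside.
- engraver: Bystander: black engraving handpiece lying on a dark steel rest, 155 x 50 mm, 40 mm tall; origin at the centre of the underside.
- burr_block: Bystander: dark wooden block 90 x 50 x 22 mm with small burrs standing in it, 47 mm tall in all; origin at the centre of the underside.
- ruler: Bystander: steel ruler lying flat, 160 x 25 x 4 mm; origin at the centre of its underside, x along its length.
- cork_block: Bystander: cork block 60 x 40 x 28 mm; origin at the centre of its underside.
- glass: The same tumbler; origin at the centre of its underside.
- cover: The same cover coaster; origin at the centre of its underside.
- brush: The same brush; origin at the bristle tip.

How it is judged:
By the outcome, as a careful person would: the job done as asked, in the order asked, and still so for the second after the job is handed in, with the robot touching nothing.
It also fails if it takes over 72 s, if anything falls off the work surface, if the arm or the gripper's body presses on something with over 40 N, if the wrist force passes 120 N, or if a joint passes its speed limit or range.

ROBOT

A 6-joint arm with a two-finger parallel gripper is mounted at the origin on the work surface. World frame = base frame: x ahead of the robot, y to its left, z up, the work surface at z = 0. Lengths are in m, angles in rad, forces in N, time in s.
With the tool pointing down it reaches from about 0.35 to 0.775 m from the base axis. Payload 5.5 kg.
Tool frame: the origin (TCP) lies on the mounting face of the last link; the fingertips stand 173 mm ahead of it and the grasp point (between the pads) lies 155 mm ahead of it; z points along the fingers, y is the direction in which the jaws open and shut (so a half turn about z gives the same grasp; the last joint's range is limited). The gripper opens to 85 mm and grips with 20 to 120 N. Pads are 22 mm wide; open, the fingers measure 114 mm over their backs; the gripper's body (76 mm by 85 mm) begins 54 mm behind the grasp point. The pads swing forward as they close: fully open they stand 13 mm farther back than shut.
Start: joints at [0.962, 0.313, 0.046, 1.304, 0, 1.431], TCP at [0.26, 0.513, 0.405] pointing down, gripper open.
Joint ranges: [-2.76, 2.76], [-0.86, 1.69], [-1.03, 1.26], [-2.2, 2.34], [-1.47, 1.5], [-3.14, 3.14]. Speed limits (rad/s): [2.57, 2.57, 3.14, 3.14, 3.14, 3.14].

INTERFACE

Orientations are given as a unit quaternion [w, x, y, z].
In Python, from workcell import get_state, eyes, env gives the robot as it stands. The module is installed in compiled form; this text tells all that it offers.
- The arm moves only by the tool carry_out, never from a script. Its argument "motion" is a list of rows, each an object of numbers: "jaw": the opening, from -1 (shut) to 1 (fully open); "tx", "ty", "tz": the shift along the tool's x, y, z in cm; "wx", "wy", "wz": the turn, a rotation vector about the tool's x, y, z in degrees. In form: [{"jaw": .., "tx": .., "ty": .., "tz": .., "wx": .., "wy": .., "wz": ..}, ...]. A call has 1 to 20 rows; each row shifts and turns the commanded pose from where the row before left it, along the tool's axes as they then stand; what a row does not reach is not made up. A row lasts 1/8 s, in which the tool goes at most 62.5 mm and 10.7 degrees, less where a joint would pass 70% of its speed; a pose out of reach is approached as far as the arm can. A call with a gripper value outside its range is refused whole. The fingers move at their own pace and stop on an object; "force" is the grip in N (left out, the last holds). Time passes only in rows, so rows that do not move let the fingers close. It gives the time, the measured TCP pose, the force and the opening at its end, in the units of the state.
- get_state(): the state, without advancing time (a new reading comes with each control period).
- eyes.read_camera(name): name is "side" or "top" or "wrist"; returns the picture (384x512x3 uint8, blue, green, red); there is no depth.
- eyes.calibration(name): a dict with "K" (3x3 intrinsics, pixels), "camera_from_world" (4x4, takes a point from world to camera coordinates). Camera axes: x right, y up, looking along -z (the intrinsics and any distortion apply to the point x, -y, -z); pixel columns grow to the right and rows downward; lengths in m; the calibration is good to about 2 mm. A picture is of the moment at which its call begins: read the wrist's pose just before it. calibration takes no time and is no camera call; for the wrist camera it gives the pose at the moment of the call.
- env.hand_in(): hands the job in, once; it reports no verdict.
The state is a dict: "clock": time; "joint_pos": joint angles; "qvel": joint speeds; "tau": joint torques, N m; "tcp_pos": TCP position; "orientation": TCP orientation; "wrist_force": force on the tool from outside, world axes, zero at the start; "ft_torque": the same for the moment, N m; "finger_gap": finger opening in m.
Only numpy, scipy, OpenCV 4.12 (cv2) and the standard library are available. Lean on these libraries where they do the work, as an engineer would, in place of code of your own. Each camera call takes 0.05 s, during which the arm holds its last target.

## Working session

There is one attempt and no reset: what is moved stays moved. The work goes in short steps, Python scripts to look and compute and a tool call to move; the robot and the scene stay as the last step left them, time stands still between calls to the robot, and variables do not carry over. Pictures are saved under pics/ and viewed, and the job is handed in when it is done.

Besides the shell and the picture viewer there is one more tool, called after "Request:" by a JSON object that holds its "api" and its "payload", one argument or row to a line. carry_out: Moves the arm, as the interface text tells. Its arguments: {"type":"object","properties":{"motion":{"type":"array"},"force":{"type":"number"}},"required":["motion"]}

```bash
mkdir -p pics; cat > h.py <<'E'
import numpy as np, cv2
from workcell import get_state, eyes, env
E
python3 - <<'E'
from h import *
s=get_state(); print(s)
for n in ("side","top","wrist"):
    c=eyes.calibration(n); print(n,c)
    im=eyes.read_camera(n); cv2.imwrite(f"pics/{n}0.png",im)
E
```

```text
{'clock': 0.0, 'joint_pos': array([ 9.62407708e-01,  3.14027966e-01,  4.49558923e-02,  1.30362982e+00,
       -1.25130002e-05,  1.43120654e+00]), 'qvel': array([ 0.00030599,  0.00057588, -0.0019416 , -0.00149105,  0.00222055,
        0.00154317]), 'tau': array([ 8.01135975e-04, -4.80631113e+01,  2.98531866e+01,  1.93210097e-02,
       -3.29824725e-04, -8.18784144e-06]), 'tcp_pos': array([0.25967811, 0.51278903, 0.40378347]), 'orientation': array([-3.42258207e-04,  2.32258756e-01,  9.72653567e-01, -8.89210655e-04]), 'wrist_force': array([0.57947615, 0.39143289, 0.53218495]), 'ft_torque': array([ 0.02279458, -0.01094012,  0.0355697 ]), 'finger_gap': 0.08527745105421679}
side {'K': array([[366.73406596,   0.        , 252.78087203],
       [  0.        , 366.73406596, 181.90772896],
       [  0.        ,   0.        ,   1.        ]]), 'camera_from_world': array([[-0.73673289, -0.67597207,  0.01692338,  0.42742325],
       [ 0.48417983, -0.50989988,  0.71103586, -0.36321129],
       [-0.47201115,  0.53203747,  0.70295206, -0.60731424],
       [ 0.        ,  0.        ,  0.        ,  1.   
[... 271 characters left out ...]
292e-03],
       [ 9.98382751e-01,  4.40558903e-03,  5.66786761e-02,
        -5.71111406e-01],
       [-5.66836570e-02,  1.01395655e-03,  9.98391674e-01,
        -1.08000122e+00],
       [ 0.00000000e+00,  0.00000000e+00,  0.00000000e+00,
         1.00000000e+00]])}
wrist {'K': array([[329.20207467,   0.        , 256.66063977],
       [  0.        , 329.20207467, 189.90315308],
       [  0.        ,   0.        ,   1.        ]]), 'camera_from_world': array([[ 0.45249492,  0.8917656 , -0.00156979, -0.57429887],
       [-0.85019389,  0.43086828, -0.3025275 ,  0.03887156],
       [-0.26910724,  0.13822678,  0.95313937, -0.37989427],
       [ 0.        ,  0.        ,  0.        ,  1.        ]])}
```

View pics/side0.png

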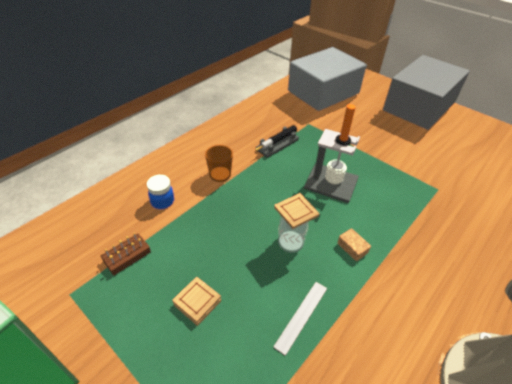

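View pics/top0.png

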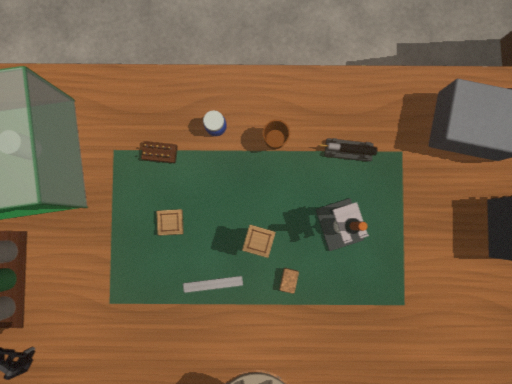

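View pics/wrist0.png

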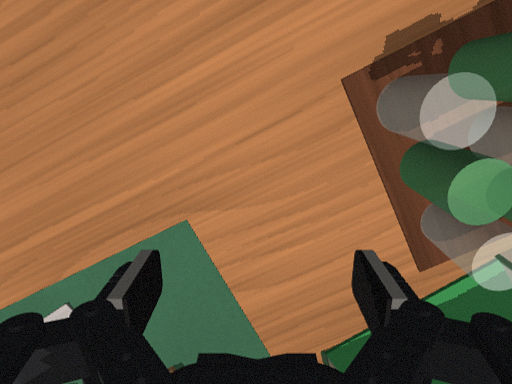

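The top view shows the cover at about (259,241), the pile at (170,222), and the rack with the brush at (345,226). The ruler, cork and other bystanders sit around them. I'll enlarge crops for measuring.

```bash
python3 - <<'E'
from h import *
t=cv2.imread("pics/top0.png"); s=cv2.imread("pics/side0.png")
def crop(im,x,y,w,h,k): return cv2.resize(im[y:y+h,x:x+w],None,fx=k,fy=k,interpolation=cv2.INTER_CUBIC)
a=crop(t,235,216,50,50,8); b=crop(t,145,197,50,50,8)
cv2.imwrite("pics/tc.png",np.hstack([a,b]))
cv2.imwrite("pics/tr.png",crop(t,310,190,70,70,8))
cv2.imwrite("pics/sr.png",crop(s,300,95,65,110,5))
cv2.imwrite("pics/sc.png",np.hstack([crop(s,265,185,60,75,6),crop(s,165,265,60,75,6)]))
E
```

```text
(no output)
```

View pics/tc.png

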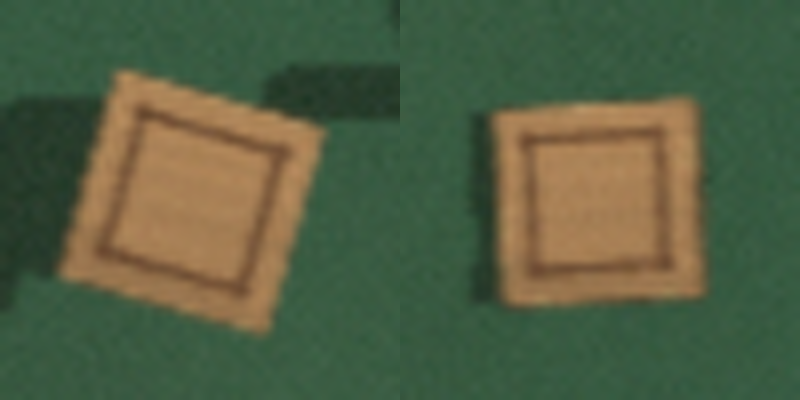

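View pics/tr.png

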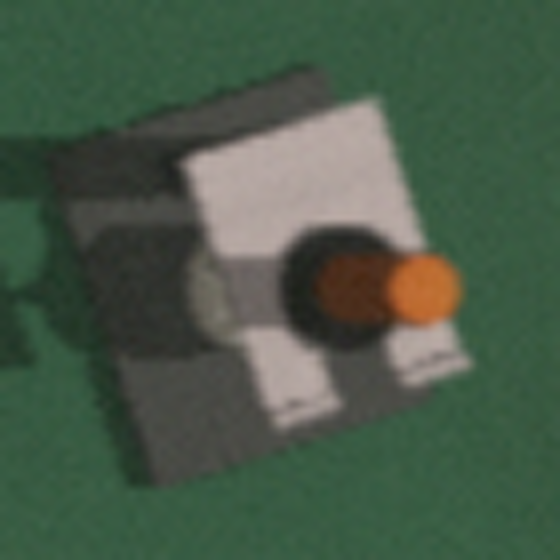

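View pics/sr.png

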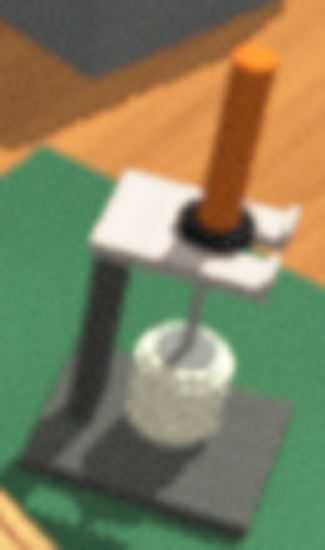

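View pics/sc.png

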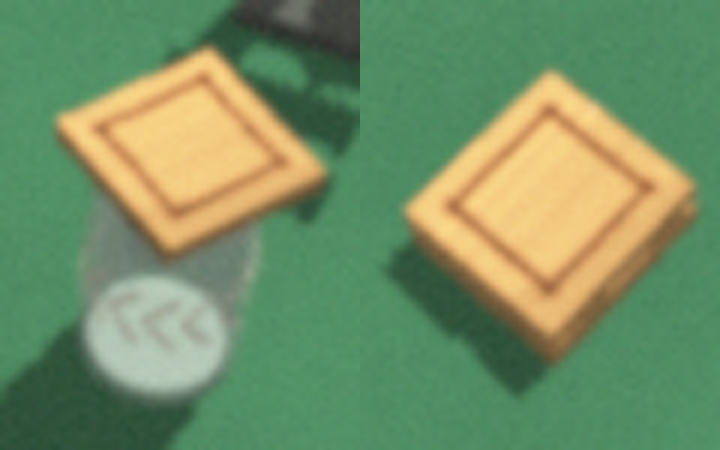

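```bash
cat >> h.py <<'E'
from scipy.optimize import least_squares
from scipy.spatial.transform import Rotation as R
def proj(c,P):
    P=np.atleast_2d(P); M=c["camera_from_world"]; q=P@M[:3,:3].T+M[:3,3]
    q=q*[1,-1,-1]; uv=q@c["K"].T; return uv[:,:2]/uv[:,2:]
def ray(c,uv,z):
    M=c["camera_from_world"]; d=np.linalg.inv(c["K"])@np.array([uv[0],uv[1],1.]); d=d*[1,-1,-1]
    o=-M[:3,:3].T@M[:3,3]; d=M[:3,:3].T@d; return o+d*(z-o[2])/d[2]
def cropuv(p,x,y,k): return (np.array(p,float)+.5)/k-.5+[x,y]
def sq(p,z,h=.033):
    x,y,a=p; c,s=np.cos(a),np.sin(a)
    return np.array([[x+c*i-s*j,y+s*i+c*j,z] for i,j in ((h,h),(h,-h),(-h,-h),(-h,h))])
def fitsq(c,uv,z,p0):
    return least_squares(lambda p:(proj(c,sq(p,z))-uv).ravel(),p0)
E
python3 - <<'E'
from h import *
T=eyes.calibration("top"); S=eyes.calibration("side")
cov=cropuv([(120,72),(326,128),(268,335),(60,277)],235,216,8)
pil=cropuv([(92,112),(297,98),(307,298),(105,307)],145,197,8)
covs=cropuv([(57,122),(210,48),(327,172),(168,240)],265,185,6)
pils=cropuv([(550-360,70),(690-360,187),(553-360,338),(406-360,212)],165,265,6)
for nm,c,uv,z in (("cov",T,cov,.115),("pil",T,pil,.02),("covs",S,covs,.115),("pils",S,pils,.02)):
    w=np.array([ray(c,u,z) for u in uv]); m=w.mean(0)
    print(nm,w[:,:2].round(4).tolist())
    best=min((fitsq(c,np.roll(uv,k,0),z,[m[0],m[1],a]) for k in range(4) for a in (-.3,.3)),key=lambda r:r.cost)
    print(best.x, np.sqrt(2*best.cost/8))
rk=lambda p:cropuv(p,310,190,8)
for nm,p,z in (("forkTL",(182,158),.142),("forkTR",(378,97),.142),("tineL_l",(280,428),.142),("tineR_r",(472,362),.142),("collar",(337,288),.148),("hand",(425,290),.238),("tineLr",(340,405),.142),("tineRl",(405,385),.142)):
    print(nm, ray(T,rk(p),z).round(4))
rs=lambda p:cropuv(p,300,95,5)
print("hand s",ray(S,rs((255,60)),.238)); print("collar s",ray(S,rs((213,220)),.148))
for nm,u,z in (("engr",(350,149),.02),("ruler",(213,285),.004),("cork",(290,281),.028),("amber",(276,129),.075)): print(nm,ray(T,u,z).round(3))
E
```

```text
cov [[0.5039, 0.0188], [0.4871, -0.0446], [0.4238, -0.027], [0.4412, 0.0368]]
[ 0.46401372 -0.00400814  2.87205016] 0.12592178786066535
pil [[0.5401, 0.2731], [0.5451, 0.2041], [0.4779, 0.1997], [0.4746, 0.2675]]
[0.50939279 0.23608647 0.06791221] 0.3812672494114402
covs [[0.5048, 0.0202], [0.488, -0.044], [0.4242, -0.0251], [0.4452, 0.0347]]
[ 0.46568455 -0.00371195  1.28805435] 0.5707810184656559
pils [[0.5455, 0.2072], [0.4803, 0.2046], [0.4747, 0.2679], [0.5403, 0.2724]]
[0.5102061  0.23796715 1.63974308] 0.4248495097408544
forkTL [ 0.5414 -0.18    0.142 ]
forkTR [ 0.56   -0.2389  0.142 ]
tineL_l [ 0.461  -0.2088  0.142 ]
tineR_r [ 0.4809 -0.2663  0.142 ]
collar [ 0.5028 -0.2247  0.148 ]
hand [ 0.5029 -0.2275  0.238 ]
tineLr [ 0.4679 -0.2267  0.142 ]
tineRl [ 0.4739 -0.2462  0.142 ]
hand s [ 0.50267628 -0.22382895  0.238     ]
collar s [ 0.50537108 -0.22566643  0.148     ]
engr [ 0.71  -0.252  0.02 ]
ruler [0.339 0.119 0.004]
cork [ 0.355 -0.088  0.028]
amber [ 0.751 -0.048  0.075]
```

```bash
cat >> h.py <<'E'
def plan(pos,yaw_deg):
    """print turn (deg, tool axes) and then shift (cm, in axes after the turn) to reach pos with tool down and tool y at yaw"""
    s=get_state(); q=s["orientation"]; Rc=R.from_quat([q[1],q[2],q[3],q[0]]).as_matrix()
    best=None
    for k in (0,180):
        a=np.radians(yaw_deg+k); y=np.array([np.cos(a),np.sin(a),0]); z=np.array([0,0,-1.]); Rt=np.column_stack([np.cross(y,z),y,z])
        rv=R.from_matrix(Rc.T@Rt).as_rotvec(degrees=True)
        if best is None or np.linalg.norm(rv)<np.linalg.norm(best[0]): best=(rv,Rt)
    rv,Rt=best; d=Rt.T@(np.array(pos)-s["tcp_pos"])*100
    print("t",round(s["clock"],2),"turn",rv.round(2),"then shift cm",d.round(2),"| tcp",s["tcp_pos"].round(4),"gap",round(s["finger_gap"],4),"F",s["wrist_force"].round(2),"q",s["joint_pos"].round(2))
E
python3 -c "
from h import *
plan((.4645,-.004,.34),74.4)"
```

```text
t 0.15 turn [ -0.08  -0.02 -11.26] then shift cm [-33.62 -44.27   6.4 ] | tcp [0.2597 0.5128 0.404 ] gap 0.0853 F [-0.07  0.1  -0.39] q [0.96 0.31 0.05 1.3  0.   1.43]
```

Request:
{"api": "carry_out", "payload": {
  "motion": [
    {"wz": -5.63},
    {"wz": -5.63},
    {"tx": -1.5, "ty": -2.0},
    {"tx": -2.6, "ty": -3.4, "tz": 0.5},
    {"tx": -2.8, "ty": -3.7, "tz": 0.6},
    {"tx": -2.8, "ty": -3.7, "tz": 0.6},
    {"tx": -2.8, "ty": -3.7, "tz": 0.6},
    {"tx": -2.8, "ty": -3.7, "tz": 0.6},
    {"tx": -2.8, "ty": -3.7, "tz": 0.6},
    {"tx": -2.8, "ty": -3.7, "tz": 0.6},
    {"tx": -2.8, "ty": -3.7, "tz": 0.6},
    {"tx": -2.8, "ty": -3.7, "tz": 0.6},
    {"tx": -2.8, "ty": -3.7, "tz": 0.6},
    {"tx": -2.6, "ty": -3.4, "tz": 0.6},
    {"tx": -1.7, "ty": -2.2, "tz": 0.5},
    {"jaw": 1}
  ]
}}

```text
invalid input at $.motion[0]: expected keys jaw, tx, ty, tz, wx, wy, wz
```

```bash
python3 - <<'E'
from h import *
plan((.4645,-.004,.34),74.4)
c=eyes.calibration("wrist"); im=eyes.read_camera("wrist"); cv2.imwrite("pics/w1.png",im); np.save("w1.npy",c,allow_pickle=True)
im=eyes.read_camera("side"); cv2.imwrite("pics/s1.png",im)
plan((.4645,-.004,.34),74.4)
print(proj(c,sq([.4645,-.004,-.272],.115)).round(1))
E
```

```text
t 0.15 turn [ -0.08  -0.02 -11.26] then shift cm [-33.62 -44.27   6.4 ] | tcp [0.2597 0.5128 0.404 ] gap 0.0853 F [-0.07  0.1  -0.39] q [0.96 0.31 0.05 1.3  0.   1.43]
t 0.25 turn [-5.000e-02 -1.000e-02 -1.126e+01] then shift cm [-33.62 -44.28   6.43] | tcp [0.2598 0.5129 0.4043] gap 0.0851 F [ 0.51  0.95 -0.63] q [ 0.96  0.31  0.05  1.3  -0.    1.43]
[[-11.8 530.2]
 [-61.4 536.8]
 [-88.4 501.9]
 [-36.5 494.6]]
```

View pics/w1.png

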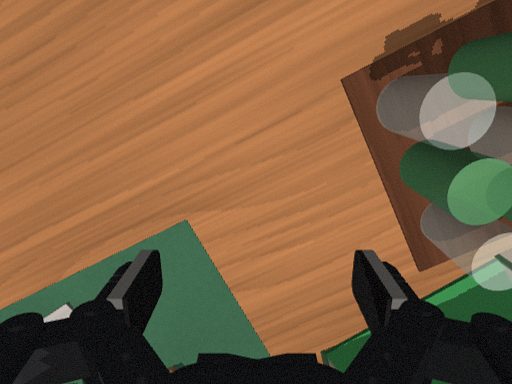

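View pics/s1.png

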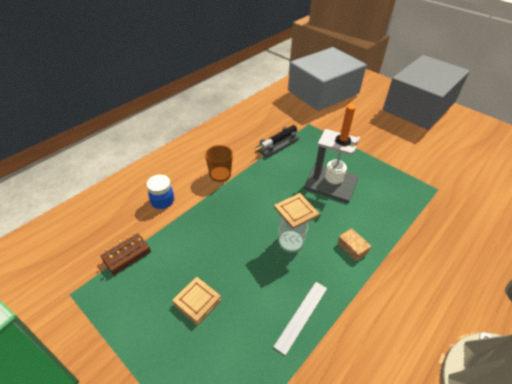

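The call was refused because every row needs all seven keys, so nothing moved. I'll send it again in full.

Request:
{"api": "carry_out", "payload": {
  "motion": [
    {"jaw": 1, "tx": 0, "ty": 0, "tz": 0, "wx": 0, "wy": 0, "wz": -5.63},
    {"jaw": 1, "tx": 0, "ty": 0, "tz": 0, "wx": 0, "wy": 0, "wz": -5.63},
    {"jaw": 1, "tx": -1.5, "ty": -2.0, "tz": 0, "wx": 0, "wy": 0, "wz": 0},
    {"jaw": 1, "tx": -2.6, "ty": -3.4, "tz": 0.5, "wx": 0, "wy": 0, "wz": 0},
    {"jaw": 1, "tx": -2.8, "ty": -3.7, "tz": 0.6, "wx": 0, "wy": 0, "wz": 0},
    {"jaw": 1, "tx": -2.8, "ty": -3.7, "tz": 0.6, "wx": 0, "wy": 0, "wz": 0},
    {"jaw": 1, "tx": -2.8, "ty": -3.7, "tz": 0.6, "wx": 0, "wy": 0, "wz": 0},
    {"jaw": 1, "tx": -2.8, "ty": -3.7, "tz": 0.6, "wx": 0, "wy": 0, "wz": 0},
    {"jaw": 1, "tx": -2.8, "ty": -3.7, "tz": 0.6, "wx": 0, "wy": 0, "wz": 0},
    {"jaw": 1, "tx": -2.8, "ty": -3.7, "tz": 0.6, "wx": 0, "wy": 0, "wz": 0},
    {"jaw": 1, "tx": -2.8, "ty": -3.7, "tz": 0.6, "wx": 0, "wy": 0, "wz": 0},
    {"jaw": 1, "tx": -2.8, "ty": -3.7, "tz": 0.6, "wx": 0, "wy": 0, "wz": 0},
    {"jaw": 1, "tx": -2.8, "ty": -3.7, "tz": 0.6, "wx": 0, "wy": 0, "wz": 0},
    {"jaw": 1, "tx": -2.6, "ty": -3.4, "tz": 0.6, "wx": 0, "wy": 0, "wz": 0},
    {"jaw": 1, "tx": -1.7, "ty": -2.2, "tz": 0.5, "wx": 0, "wy": 0, "wz": 0},
    {"jaw": 1, "tx": 0, "ty": 0, "tz": 0, "wx": 0, "wy": 0, "wz": 0},
    {"jaw": 1, "tx": 0, "ty": 0, "tz": 0, "wx": 0, "wy": 0, "wz": 0}
  ]
}}

```text
clock: 2.38
tcp_pos: [0.4639, -0.0037, 0.3346]
orientation: [-0.0, 0.136, 0.991, 0.0]
wrist_force: [0.2, 0.7, 0.2]
finger_gap: 0.0855
```

```bash
python3 - <<'E'
from h import *
plan((.4645,-.004,.34),74.4)
c=eyes.calibration("wrist"); im=eyes.read_camera("wrist"); cv2.imwrite("pics/w2.png",im); np.save("w2.npy",c,allow_pickle=True)
im=eyes.read_camera("side"); cv2.imwrite("pics/s2.png",im)
plan((.4645,-.004,.34),74.4)
print(proj(c,sq([.4645,-.004,-.272],.115)).round(1))
E
```

```text
t 2.38 turn [ 0.02 -0.05 -0.01] then shift cm [-0.06 -0.01 -0.54] | tcp [ 0.4639 -0.0037  0.3346] gap 0.0855 F [0.19 0.69 0.16] q [-0.18  0.14 -0.36  1.08  0.    0.09]
t 2.48 turn [ 0.01 -0.01  0.07] then shift cm [-0.08 -0.06 -0.51] | tcp [ 0.4639 -0.0032  0.3349] gap 0.0853 F [0.68 0.02 0.14] q [-0.18  0.14 -0.36  1.08  0.    0.09]
[[307.1 265.2]
 [205.3 265.3]
 [199.9 166. ]
 [312.2 165.9]]
```

View pics/w2.png

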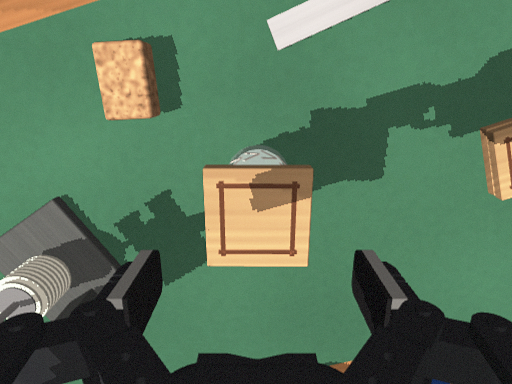

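View pics/s2.png

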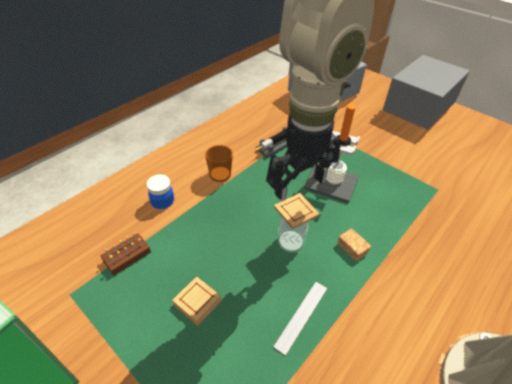

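```bash
python3 - <<'E'
from h import *
im=cv2.imread("pics/w2.png")
cr=lambda x,y,w,h,k:cv2.resize(im[y:y+h,x:x+w],None,fx=k,fy=k,interpolation=cv2.INTER_CUBIC)
cv2.imwrite("pics/w2c.png",cr(195,155,130,120,5)); cv2.imwrite("pics/w2f.png",cr(95,235,310,80,2.5))
c=np.load("w2.npy",allow_pickle=True).item(); M=c["camera_from_world"]; s=get_state(); q=s["orientation"]; Rt=R.from_quat([q[1],q[2],q[3],q[0]]).as_matrix()
o=-M[:3,:3].T@M[:3,3]; print("cam in tool",Rt.T@(o-s["tcp_pos"])); print("cam axes in tool\n",(Rt.T@M[:3,:3].T).round(3))
E
```

```text
cam in tool [ 0.07726236 -0.00019422  0.03111807]
cam axes in tool
 [[-0.002  0.953  0.302]
 [ 1.     0.002  0.001]
 [-0.     0.302 -0.953]]
```

View pics/w2c.png

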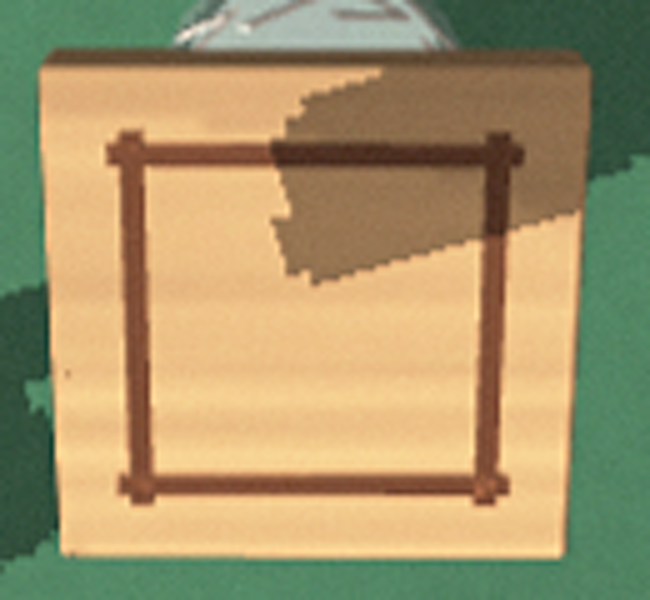

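View pics/w2f.png

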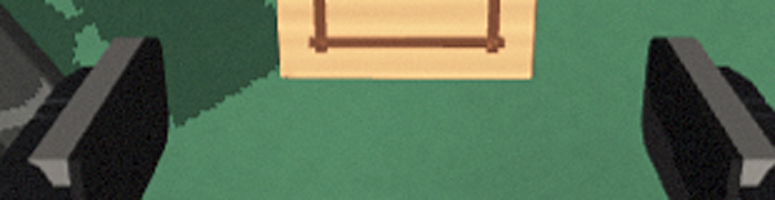

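```bash
python3 - <<'E'
from h import *
c=np.load("w2.npy",allow_pickle=True).item()
uv=cropuv([(40,68),(590,68),(565,555),(62,553)],195,155,5)
b=min((fitsq(c,np.roll(uv,k,0),.115,[.464,-.004,-.27]) for k in range(4)),key=lambda r:r.cost)
print(b.x,np.sqrt(2*b.cost/8),np.degrees(b.x[2]))
plan((b.x[0],b.x[1],.269),np.degrees(b.x[2])+90)
E
```

```text
[ 0.46557697 -0.00345866 -0.2751811 ] 0.8797179029360015 -15.766715607772326
t 2.48 turn [ 0.01 -0.01  0.24] then shift cm [-0.16  0.02  6.59] | tcp [ 0.4639 -0.0032  0.3349] gap 0.0853 F [0.68 0.02 0.14] q [-0.18  0.14 -0.36  1.08  0.    0.09]
```

Request:
{"api": "carry_out", "payload": {
  "motion": [
    {"jaw": 1, "tx": -0.1, "ty": 0, "tz": 1.0, "wx": 0, "wy": 0, "wz": 0.2},
    {"jaw": 1, "tx": 0, "ty": 0, "tz": 1.6, "wx": 0, "wy": 0, "wz": 0},
    {"jaw": 1, "tx": 0, "ty": 0, "tz": 1.6, "wx": 0, "wy": 0, "wz": 0},
    {"jaw": 1, "tx": 0, "ty": 0, "tz": 1.4, "wx": 0, "wy": 0, "wz": 0},
    {"jaw": 1, "tx": 0, "ty": 0, "tz": 1.0, "wx": 0, "wy": 0, "wz": 0},
    {"jaw": 1, "tx": 0, "ty": 0, "tz": 0, "wx": 0, "wy": 0, "wz": 0},
    {"jaw": 1, "tx": 0, "ty": 0, "tz": 0, "wx": 0, "wy": 0, "wz": 0}
  ]
}}

```text
clock: 3.35
tcp_pos: [0.4655, -0.0043, 0.269]
orientation: [0.0, 0.137, 0.991, 0.0]
wrist_force: [0.5, 0.0, 0.6]
finger_gap: 0.0857
```

```bash
python3 - <<'E'
from h import *
plan((.465,-.0037,.269),74.3)
im=eyes.read_camera("wrist"); cv2.imwrite("pics/w3.png",im)
im=eyes.read_camera("side"); cv2.imwrite("pics/s3.png",cv2.resize(im[120:270,220:370],None,fx=4,fy=4,interpolation=cv2.INTER_CUBIC))
E
```

```text
t 3.35 turn [ 0.01  0.04 -0.1 ] then shift cm [0.07 0.05 0.  ] | tcp [ 0.4655 -0.0043  0.269 ] gap 0.0857 F [0.55 0.02 0.6 ] q [-0.18  0.19 -0.46  0.91  0.    0.09]
```

View pics/w3.png

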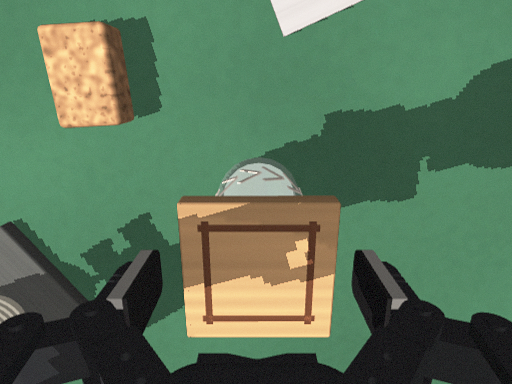

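View pics/s3.png

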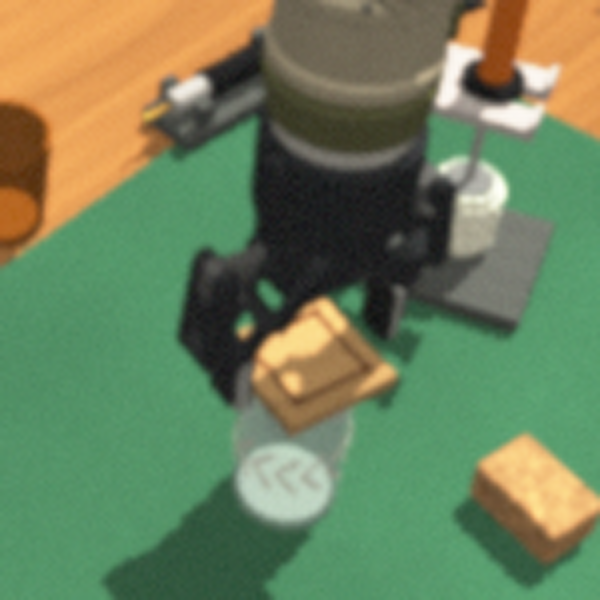

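```bash
python3 - <<'E'
from h import *
c=eyes.calibration("wrist")
uv=np.array([(178,203),(340,203),(330,337.5),(187,336.5)])
for z in (.115,.112,.118):
    b=min((fitsq(c,np.roll(uv,k,0),z,[.464,-.004,-.27]) for k in range(4)),key=lambda r:r.cost)
    print(z,b.x,np.sqrt(2*b.cost/8),np.degrees(b.x[2]))
E
```

```text
0.115 [ 0.46608009 -0.00344869 -0.27877099] 1.168736914276819 -15.972401085937578
0.112 [ 0.46762074 -0.00386338 -0.27877426] 0.8351419546944225 -15.972588710402015
0.118 [ 0.46455004 -0.00303699  1.29202858] 2.8936985365426255 74.02778485944958
```

Request:
{"api": "carry_out", "payload": {
  "motion": [
    {"jaw": 0.75, "tx": 0, "ty": 0.05, "tz": 0, "wx": 0, "wy": 0, "wz": 0.15},
    {"jaw": 0.65, "tx": 0, "ty": 0, "tz": 0, "wx": 0, "wy": 0, "wz": 0},
    {"jaw": 0.58, "tx": 0, "ty": 0, "tz": 0, "wx": 0, "wy": 0, "wz": 0},
    {"jaw": 0.52, "tx": 0, "ty": 0, "tz": 0, "wx": 0, "wy": 0, "wz": 0},
    {"jaw": 0.45, "tx": 0, "ty": 0, "tz": 0, "wx": 0, "wy": 0, "wz": 0},
    {"jaw": 0.3, "tx": 0, "ty": 0, "tz": 0, "wx": 0, "wy": 0, "wz": 0},
    {"jaw": 0.3, "tx": 0, "ty": 0, "tz": 0, "wx": 0, "wy": 0, "wz": 0}
  ],
  "force": 30
}}

```text
clock: 4.32
tcp_pos: [0.4655, -0.0039, 0.269]
orientation: [0.0, 0.139, 0.99, 0.0]
wrist_force: [-1.2, -0.0, 5.6]
finger_gap: 0.0652
```

```bash
python3 - <<'E'
from h import *
plan((.465,-.0037,.269),74.3)
im=eyes.read_camera("wrist"); cv2.imwrite("pics/w4.png",im)
im=eyes.read_camera("side"); cv2.imwrite("pics/s4.png",cv2.resize(im[120:270,220:370],None,fx=4,fy=4,interpolation=cv2.INTER_CUBIC))
E
```

```text
t 4.33 turn [ 0.01  0.04 -0.25] then shift cm [0.06 0.   0.  ] | tcp [ 0.4655 -0.0039  0.269 ] gap 0.0652 F [-1.22 -0.    5.64] q [-0.18  0.19 -0.46  0.91  0.    0.1 ]
```

View pics/w4.png

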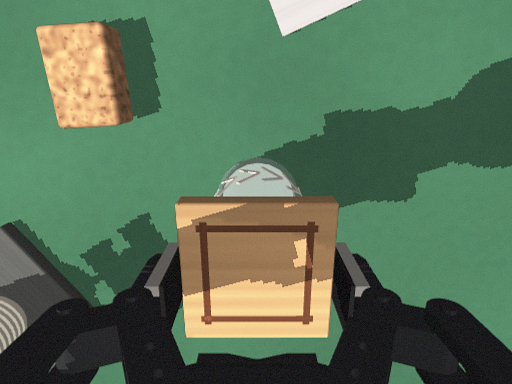

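View pics/s4.png

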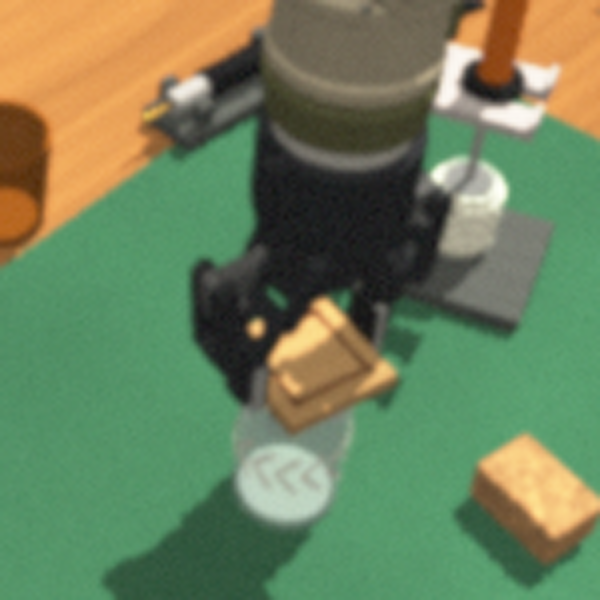

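Request:
{"api": "carry_out", "payload": {
  "motion": [
    {"jaw": 0.3, "tx": 0, "ty": 0, "tz": -0.2, "wx": 0, "wy": 0, "wz": 0},
    {"jaw": 0.3, "tx": 0, "ty": 0, "tz": -0.4, "wx": 0, "wy": 0, "wz": 0},
    {"jaw": 0.3, "tx": 0, "ty": 0, "tz": -1.0, "wx": 0, "wy": 0, "wz": 0},
    {"jaw": 0.3, "tx": 0, "ty": 0, "tz": -1.5, "wx": 0, "wy": 0, "wz": 0},
    {"jaw": 0.3, "tx": 0, "ty": 0, "tz": -1.5, "wx": 0, "wy": 0, "wz": 0},
    {"jaw": 0.3, "tx": 0, "ty": 0, "tz": -0.6, "wx": 0, "wy": 0, "wz": 0},
    {"jaw": 0.3, "tx": 0, "ty": 0, "tz": 0, "wx": 0, "wy": 0, "wz": 0}
  ]
}}

```text
clock: 5.3
tcp_pos: [0.4656, -0.0039, 0.3214]
orientation: [0.001, 0.139, 0.99, 0.0]
wrist_force: [1.2, -0.3, -0.5]
finger_gap: 0.0653
```

```bash
python3 - <<'E'
from h import *
plan((.5097,.2367,.26),93.9)
c=eyes.calibration("wrist"); np.save("w5.npy",c,allow_pickle=True)
im=eyes.read_camera("wrist"); cv2.imwrite("pics/w5.png",im); cv2.imwrite("pics/w5c.png",cv2.resize(im[150:384,150:370],None,fx=2.5,fy=2.5,interpolation=cv2.INTER_CUBIC))
im=eyes.read_camera("side"); cv2.imwrite("pics/s5.png",cv2.resize(im[120:270,220:370],None,fx=4,fy=4,interpolation=cv2.INTER_CUBIC))
E
```

```text
t 5.3 turn [ -0.     0.09 -19.85] then shift cm [-6.03 23.7   6.14] | tcp [ 0.4656 -0.0039  0.3214] gap 0.0653 F [ 1.24 -0.28 -0.46] q [-0.18  0.15 -0.38  1.04  0.    0.1 ]
```

View pics/w5c.png

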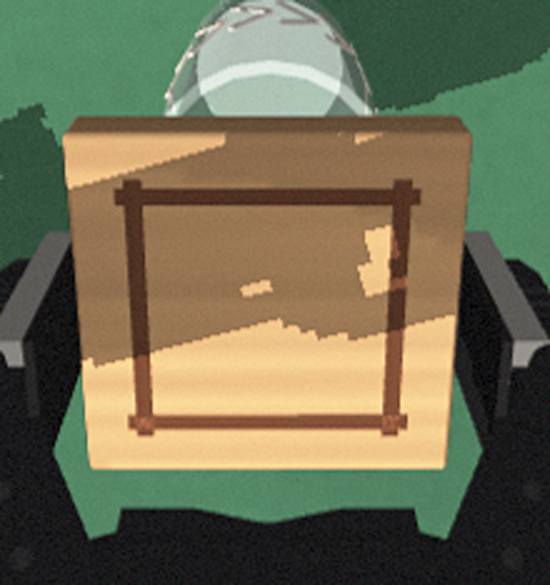

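View pics/s5.png

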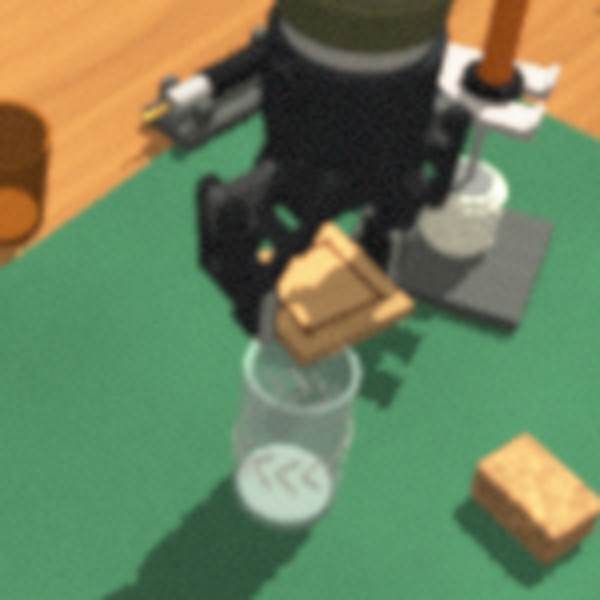

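```bash
cat >> h.py <<'E'
CT=np.array([[-.002,.953,.302],[1,.002,.001],[0,.302,-.953]]); CO=np.array([.07726,-.0002,.0311]) # camera in tool
def pnp_tool(uv,K):
    h=.033; obj=np.array([[-h,h,0],[h,h,0],[h,-h,0],[-h,-h,0]])
    ok,rv,tv=cv2.solvePnP(obj,np.array(uv,float),K,None,flags=cv2.SOLVEPNP_IPPE)
    Rm=cv2.Rodrigues(rv)[0]; F=np.diag([1,-1,-1.])
    return CT@F@tv.ravel()+CO, CT@F@Rm
E
python3 - <<'E'
from h import *
K=eyes.calibration("wrist")["K"]
uv=cropuv([(64,135),(470,135),(446,468),(92,468)],150,150,2.5)
p,Rm=pnp_tool(uv,K); print(p,"\n",Rm.round(3))
c=np.load("w5.npy",allow_pickle=True).item(); s=get_state()
for z in (.155,.159,.163,.167):
  zz=s["tcp_pos"][2]-z
  b=min((fitsq(c,np.roll(uv,k,0),zz,[.464,-.004,-.27]) for k in range(4)),key=lambda r:r.cost)
  print(z,b.x-[*s["tcp_pos"][:2],0],np.sqrt(2*b.cost/8),np.degrees(b.x[2]))
E
```

```text
[-0.00144943 -0.00037806  0.15676982] 
 [[ 0.004  1.     0.002]
 [ 1.    -0.003 -0.008]
 [-0.009  0.002 -1.   ]]
0.155 [ 1.73238135e-03 -1.82776905e-04  1.29466313e+00] 0.3977789209841151 74.17873341634748
0.159 [ 3.79397847e-03 -7.69638023e-04 -1.84692885e+00] 1.9021428419485682 -105.82122793080148
0.163 [ 0.00587221 -0.00136126 -0.27613174] 3.9709672658472184 -15.821183457707138
0.167 [ 7.96571020e-03 -1.95724031e-03  2.86546188e+00] 5.926176594215252 164.17887231795402
```

```bash
python3 -c "
from h import *
plan((.60,.243,.30),93.9)"
```

```text
t 5.4 turn [ 1.000e-02 -2.000e-02 -1.985e+01] then shift cm [-15.12  23.71   2.05] | tcp [ 0.4653 -0.0038  0.3205] gap 0.0656 F [-0.53  0.01 -0.71] q [-0.18  0.15 -0.38  1.04  0.    0.1 ]
```

Request:
{"api": "carry_out", "payload": {
  "motion": [
    {"jaw": 0.3, "tx": 0, "ty": 0, "tz": 0, "wx": 0, "wy": 0, "wz": -5},
    {"jaw": 0.3, "tx": 0, "ty": 0, "tz": 0, "wx": 0, "wy": 0, "wz": -8},
    {"jaw": 0.3, "tx": 0, "ty": 0, "tz": 0, "wx": 0, "wy": 0, "wz": -6.85},
    {"jaw": 0.3, "tx": -1.0, "ty": 1.6, "tz": 0, "wx": 0, "wy": 0, "wz": 0},
    {"jaw": 0.3, "tx": -2.1, "ty": 3.3, "tz": 0, "wx": 0, "wy": 0, "wz": 0},
    {"jaw": 0.3, "tx": -2.5, "ty": 3.9, "tz": 0.4, "wx": 0, "wy": 0, "wz": 0},
    {"jaw": 0.3, "tx": -2.5, "ty": 3.9, "tz": 0.4, "wx": 0, "wy": 0, "wz": 0},
    {"jaw": 0.3, "tx": -2.5, "ty": 3.9, "tz": 0.4, "wx": 0, "wy": 0, "wz": 0},
    {"jaw": 0.3, "tx": -2.3, "ty": 3.7, "tz": 0.4, "wx": 0, "wy": 0, "wz": 0},
    {"jaw": 0.3, "tx": -1.5, "ty": 2.4, "tz": 0.4, "wx": 0, "wy": 0, "wz": 0},
    {"jaw": 0.3, "tx": -0.7, "ty": 1.0, "tz": 0, "wx": 0, "wy": 0, "wz": 0},
    {"jaw": 0.3, "tx": 0, "ty": 0, "tz": 0, "wx": 0, "wy": 0, "wz": 0},
    {"jaw": 0.3, "tx": 0, "ty": 0, "tz": 0, "wx": 0, "wy": 0, "wz": 0}
  ]
}}

```text
clock: 7.02
tcp_pos: [0.5996, 0.2419, 0.3007]
orientation: [-0.0, -0.034, 0.999, -0.0]
wrist_force: [-0.3, -0.3, -0.6]
finger_gap: 0.0654
```

```bash
python3 - <<'E'
from h import *
plan((.60,.243,.30),93.9)
c=eyes.calibration("wrist"); np.save("w6.npy",c,allow_pickle=True)
im=eyes.read_camera("wrist"); cv2.imwrite("pics/w6.png",im)
im=eyes.read_camera("top"); cv2.imwrite("pics/t6.png",im)
E
```

```text
t 7.03 turn [-0.02 -0.03 -0.05] then shift cm [-0.05  0.1   0.07] | tcp [0.5996 0.2419 0.3007] gap 0.0654 F [-0.26 -0.32 -0.58] q [ 0.26  0.5   0.06  1.14 -0.    0.19]
```

View pics/w6.png

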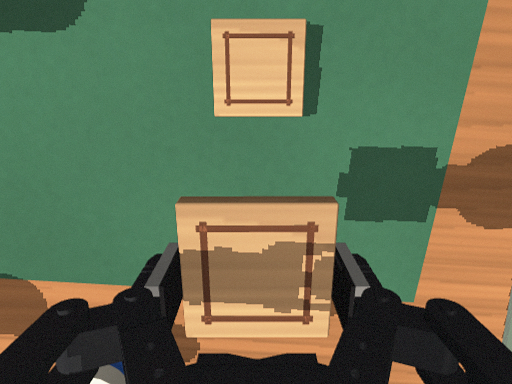

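```bash
python3 - <<'E'
from h import *
im=cv2.imread("pics/w6.png")
cv2.imwrite("pics/w6c.png",cv2.resize(im[10:130,195:345],None,fx=5,fy=5,interpolation=cv2.INTER_CUBIC))
cv2.imwrite("pics/w6d.png",cv2.resize(im[185:350,165:350],None,fx=3.5,fy=3.5,interpolation=cv2.INTER_CUBIC))
E
```

```text
(no output)
```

View pics/w6c.png

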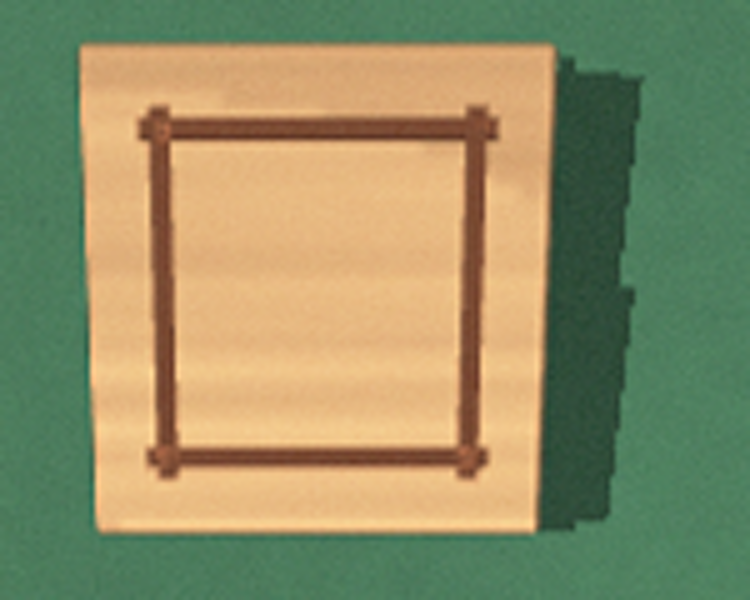

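View pics/w6d.png

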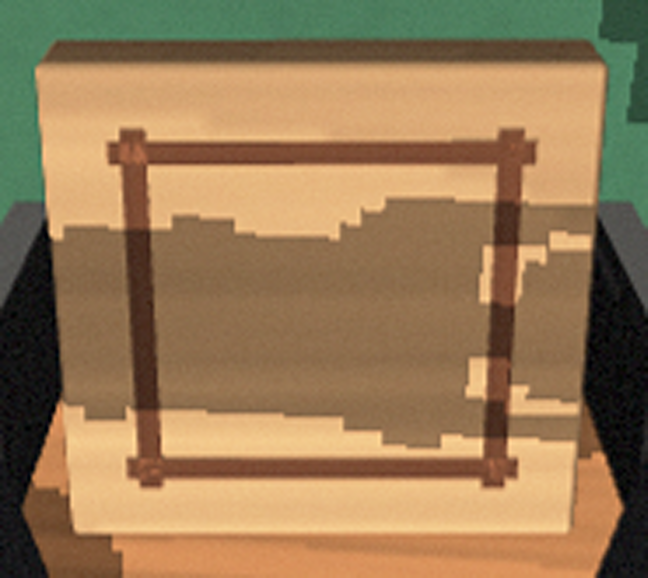

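```bash
python3 - <<'E'
from h import *
c=np.load("w6.npy",allow_pickle=True).item(); K=c["K"]; s=get_state()
P=cropuv([(80,44),(557,45),(538,532),(98,532)],195,10,5); H=cropuv([(37,66),(605,66),(572,533),(75,531)],165,185,3.5)
pp,Rp=pnp_tool(P,K); ph,Rh=pnp_tool(H,K); print("pile tool",pp,"held",ph,"\n",Rp.round(3),"\n",Rh.round(3))
q=s["orientation"]; Rt=R.from_quat([q[1],q[2],q[3],q[0]]).as_matrix()
for nm,uv,zz in (("pile",P,(.02,.017)),("held",H,(s["tcp_pos"][2]-.154,s["tcp_pos"][2]-.156))):
  for z in zz:
    b=min((fitsq(c,np.roll(uv,k,0),z,[*s["tcp_pos"][:2],a]) for k in range(4) for a in(0.,)),key=lambda r:r.cost)
    w=np.array([b.x[0],b.x[1],z]); print(nm,z,w.round(4),np.degrees(b.x[2])%90,"tool",(Rt.T@(w-s["tcp_pos"])*100).round(2),np.sqrt(b.cost/4))
E
```

```text
pile tool [0.08852302 0.00096331 0.28347681] held [-0.00129723 -0.00047998  0.15667427] 
 [[-0.002  1.     0.018]
 [ 1.     0.002  0.019]
 [ 0.019  0.019 -0.999]] 
 [[ 0.003  1.    -0.001]
 [ 1.    -0.003 -0.011]
 [-0.012 -0.001 -1.   ]]
pile 0.02 [0.5114 0.2372 0.02  ] 3.7796833156433536 tool [ 8.84  0.13 28.11] 0.5369745842990418
pile 0.017 [0.5112 0.2372 0.017 ] 3.779727456386368 tool [ 8.86  0.13 28.41] 0.08135185708174358
held 0.1470588506969396 [0.5993 0.242  0.1471] 3.9189331219396593 tool [ 0.03  0.02 15.4 ] 1.7047832184350258
held 0.1450588506969396 [0.6004 0.242  0.1451] 3.918818222564435 tool [-0.07  0.02 15.6 ] 0.5945173032469597
```

Request:
{"api": "carry_out", "payload": {
  "motion": [
    {"jaw": 0.3, "tx": 1.0, "ty": 0.13, "tz": 0, "wx": 0, "wy": 0, "wz": 0.14},
    {"jaw": 0.3, "tx": 2.0, "ty": 0, "tz": 0, "wx": 0, "wy": 0, "wz": 0},
    {"jaw": 0.3, "tx": 2.5, "ty": 0, "tz": 0.5, "wx": 0, "wy": 0, "wz": 0},
    {"jaw": 0.3, "tx": 2.0, "ty": 0, "tz": 1.5, "wx": 0, "wy": 0, "wz": 0},
    {"jaw": 0.3, "tx": 1.0, "ty": 0, "tz": 2.0, "wx": 0, "wy": 0, "wz": 0},
    {"jaw": 0.3, "tx": 0.47, "ty": 0, "tz": 2.0, "wx": 0, "wy": 0, "wz": 0},
    {"jaw": 0.3, "tx": 0, "ty": 0, "tz": 1.5, "wx": 0, "wy": 0, "wz": 0},
    {"jaw": 0.3, "tx": 0, "ty": 0, "tz": 1.0, "wx": 0, "wy": 0, "wz": 0},
    {"jaw": 0.3, "tx": 0, "ty": 0, "tz": 0.5, "wx": 0, "wy": 0, "wz": 0},
    {"jaw": 0.3, "tx": 0, "ty": 0, "tz": 0, "wx": 0, "wy": 0, "wz": 0},
    {"jaw": 0.3, "tx": 0, "ty": 0, "tz": 0, "wx": 0, "wy": 0, "wz": 0}
  ]
}}

```text
clock: 8.5
tcp_pos: [0.5107, 0.2384, 0.2112]
orientation: [0.0, -0.033, 0.999, 0.0]
wrist_force: [-0.1, -0.0, -0.1]
finger_gap: 0.0653
```

```bash
python3 - <<'E'
from h import *
q=get_state()["orientation"]
plan((.5996-.0896,.2419-.006+.0013,.186),93.8)
im=eyes.read_camera("side"); cv2.imwrite("pics/s7.png",cv2.resize(im[220:350,130:270],None,fx=5,fy=5,interpolation=cv2.INTER_CUBIC))
im=eyes.read_camera("wrist"); cv2.imwrite("pics/w7.png",im)
E
```

```text
t 8.5 turn [ 0.02  0.05 -0.04] then shift cm [ 0.08 -0.11  2.52] | tcp [0.5107 0.2384 0.2112] gap 0.0653 F [-0.07 -0.   -0.12] q [ 0.29  0.42 -0.3   0.85  0.    0.23]
```

View pics/s7.png

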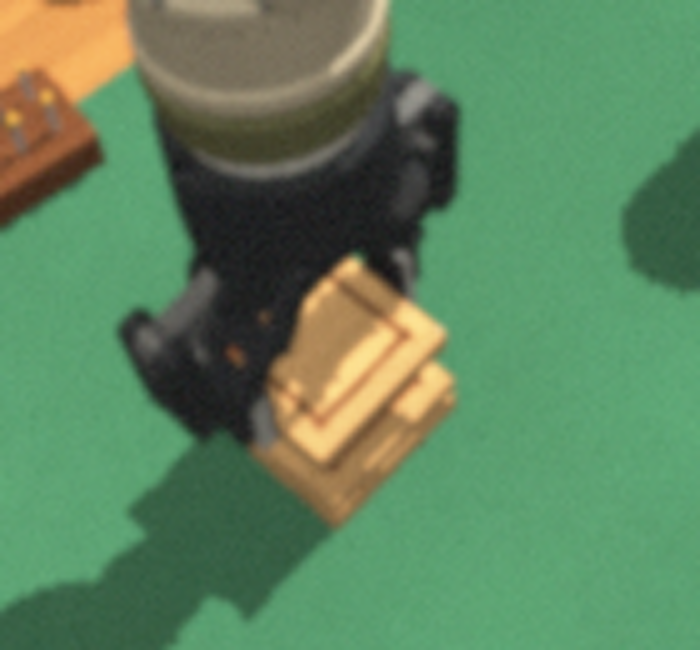

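View pics/w7.png

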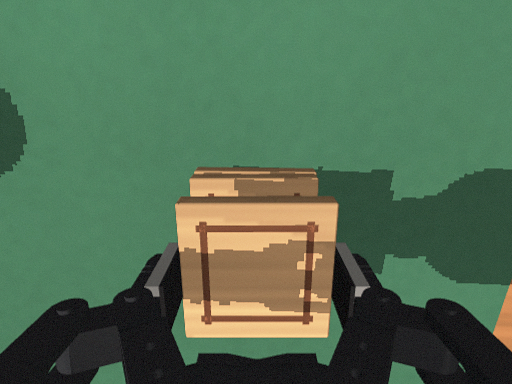

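```bash
python3 - <<'E'
from h import *
im=cv2.imread("pics/w7.png")
cv2.imwrite("pics/w7c.png",cv2.resize(im[155:345,165:350],None,fx=3,fy=3,interpolation=cv2.INTER_CUBIC))
cv2.imwrite("pics/w7d.png",cv2.resize(im[160:215,170:345],None,fx=4.5,fy=4.5,interpolation=cv2.INTER_CUBIC))
E
```

```text
(no output)
```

View pics/w7d.png

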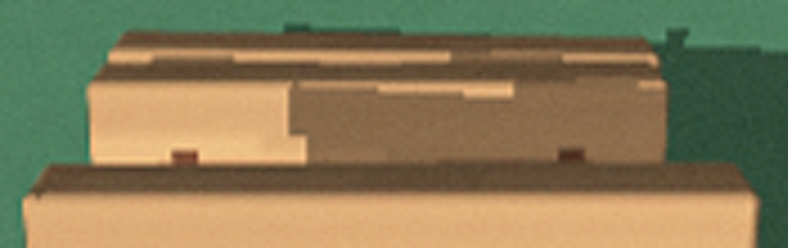

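View pics/w7c.png

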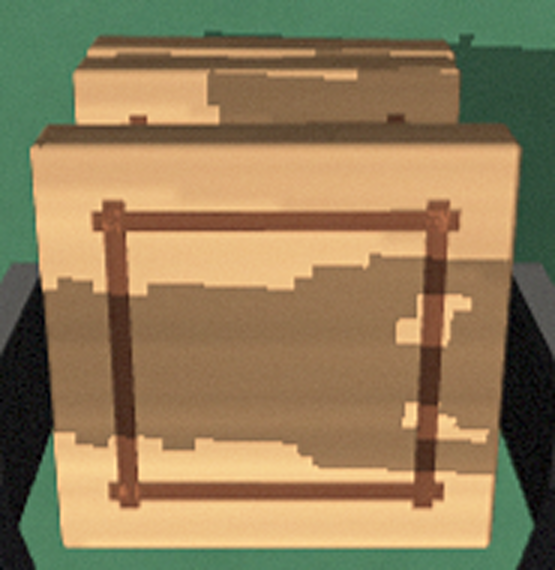

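Request:
{"api": "carry_out", "payload": {
  "motion": [
    {"jaw": 0.3, "tx": 0.02, "ty": -0.14, "tz": 0.5, "wx": 0, "wy": 0, "wz": 0},
    {"jaw": 0.3, "tx": 0, "ty": 0, "tz": 0.6, "wx": 0, "wy": 0, "wz": 0},
    {"jaw": 0.3, "tx": 0, "ty": 0, "tz": 0.6, "wx": 0, "wy": 0, "wz": 0},
    {"jaw": 0.3, "tx": 0, "ty": 0, "tz": 0.4, "wx": 0, "wy": 0, "wz": 0},
    {"jaw": 0.3, "tx": 0, "ty": 0, "tz": 0, "wx": 0, "wy": 0, "wz": 0},
    {"jaw": 0.3, "tx": 0, "ty": 0, "tz": 0, "wx": 0, "wy": 0, "wz": 0}
  ]
}}

```text
clock: 9.35
tcp_pos: [0.5103, 0.2369, 0.1898]
orientation: [0.0, -0.033, 0.999, 0.0]
wrist_force: [0.4, 0.3, 0.3]
finger_gap: 0.0649
```

```bash
python3 - <<'E'
from h import *
plan((.510,.2373,.186),93.8)
im=eyes.read_camera("side"); cv2.imwrite("pics/s8.png",cv2.resize(im[260:335,160:240],None,fx=8,fy=8,interpolation=cv2.INTER_CUBIC))
im=eyes.read_camera("wrist"); cv2.imwrite("pics/w8.png",cv2.resize(im[160:215,170:345],None,fx=4.5,fy=4.5,interpolation=cv2.INTER_CUBIC))
E
```

```text
t 9.35 turn [ 0.01  0.01 -0.04] then shift cm [0.03 0.04 0.38] | tcp [0.5103 0.2369 0.1898] gap 0.0649 F [0.36 0.29 0.33] q [ 0.29  0.45 -0.32  0.8   0.    0.23]
```

View pics/s8.png

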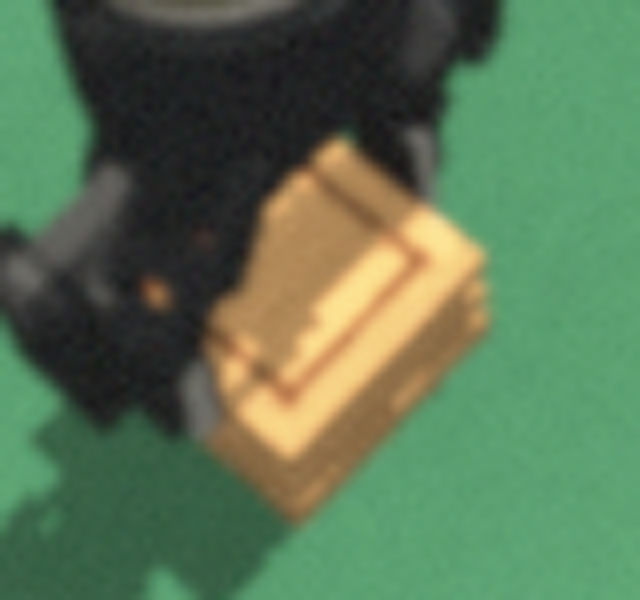

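View pics/w8.png

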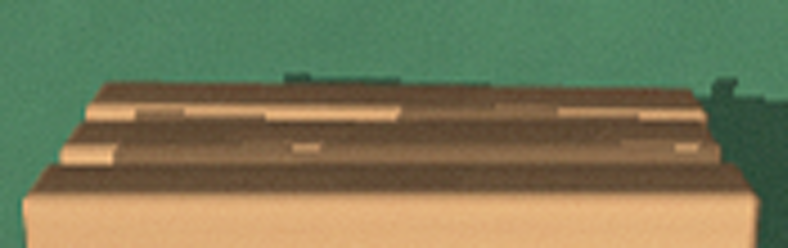

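Request:
{"api": "carry_out", "payload": {
  "motion": [
    {"jaw": 0.3, "tx": 0, "ty": 0, "tz": 0.3, "wx": 0, "wy": 0, "wz": 0},
    {"jaw": 0.3, "tx": 0, "ty": 0, "tz": 0.15, "wx": 0, "wy": 0, "wz": 0},
    {"jaw": 0.3, "tx": 0, "ty": 0, "tz": 0, "wx": 0, "wy": 0, "wz": 0}
  ]
}}

```text
clock: 9.82
tcp_pos: [0.5105, 0.2369, 0.1855]
orientation: [0.0, -0.033, 0.999, 0.0]
wrist_force: [0.2, -0.6, 2.7]
finger_gap: 0.0651
```

Request:
{"api": "carry_out", "payload": {
  "motion": [
    {"jaw": 0.3, "tx": 0, "ty": 0, "tz": 0.05, "wx": 0, "wy": 0, "wz": 0},
    {"jaw": 0.6, "tx": 0, "ty": 0, "tz": 0, "wx": 0, "wy": 0, "wz": 0},
    {"jaw": 0.8, "tx": 0, "ty": 0, "tz": 0, "wx": 0, "wy": 0, "wz": 0},
    {"jaw": 1, "tx": 0, "ty": 0, "tz": 0, "wx": 0, "wy": 0, "wz": 0},
    {"jaw": 1, "tx": 0, "ty": 0, "tz": 0, "wx": 0, "wy": 0, "wz": 0},
    {"jaw": 1, "tx": 0, "ty": 0, "tz": -1.0, "wx": 0, "wy": 0, "wz": 0},
    {"jaw": 1, "tx": 0, "ty": 0, "tz": -2.0, "wx": 0, "wy": 0, "wz": 0},
    {"jaw": 1, "tx": 0, "ty": 0, "tz": -3.0, "wx": 0, "wy": 0, "wz": 0},
    {"jaw": 1, "tx": 0, "ty": 0, "tz": -2.5, "wx": 0, "wy": 0, "wz": 0},
    {"jaw": 1, "tx": 0, "ty": 0, "tz": -1.0, "wx": 0, "wy": 0, "wz": 0},
    {"jaw": 1, "tx": 0, "ty": 0, "tz": 0, "wx": 0, "wy": 0, "wz": 0}
  ]
}}

```text
clock: 11.2
tcp_pos: [0.5105, 0.2369, 0.2804]
orientation: [0.001, -0.033, 0.999, 0.0]
wrist_force: [0.4, 0.2, -0.0]
finger_gap: 0.0854
```

```bash
python3 - <<'E'
from h import *
plan((.503,-.225,.40),108.6)
im=eyes.read_camera("wrist"); cv2.imwrite("pics/w9.png",im); c=eyes.calibration("wrist"); np.save("w9.npy",c,allow_pickle=True)
a=cv2.resize(im[150:300,190:340],None,fx=4,fy=4,interpolation=cv2.INTER_CUBIC)
cv2.imwrite("pics/w9c.png",a)
im=eyes.read_camera("side"); cv2.imwrite("pics/s9.png",cv2.resize(im[240:345,150:260],None,fx=6,fy=5.7,interpolation=cv2.INTER_CUBIC))
E
```

```text
t 11.2 turn [ 1.000e-02  1.000e-01 -1.484e+01] then shift cm [ 15.44 -43.54 -11.96] | tcp [0.5105 0.2369 0.2804] gap 0.0854 F [ 0.4   0.17 -0.02] q [ 0.29  0.36 -0.21  1.01  0.    0.23]
```

View pics/w9c.png

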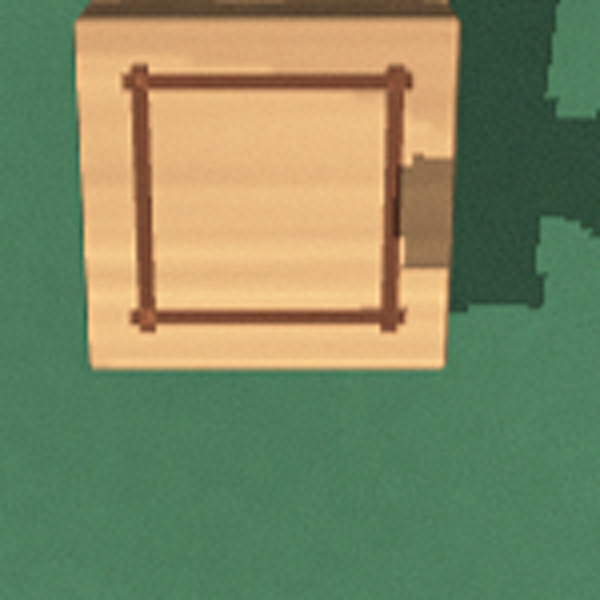

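View pics/s9.png

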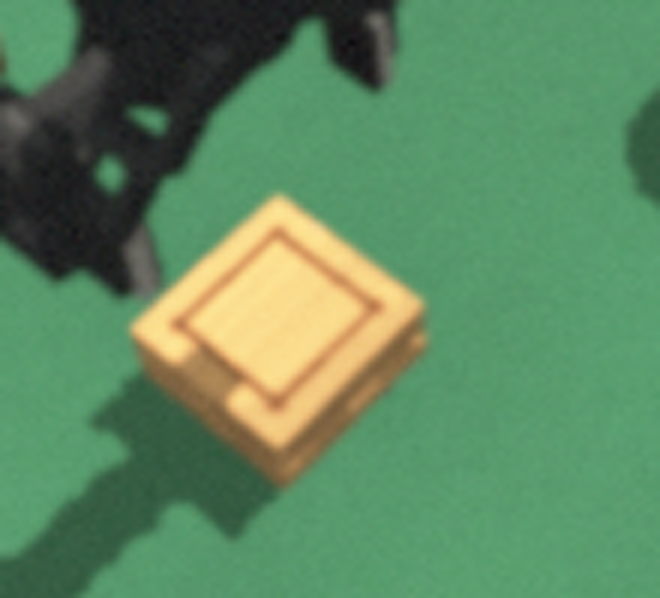

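The cover is squarely on the pile: in the wrist view its top face is a clean square with the pile edges aligned, and the side view agrees. Next is the brush.

```bash
python3 -c "
from h import *
plan((.503,-.225,.44),108.6)"
```

```text
t 11.3 turn [-1.000e-02 -7.000e-02 -1.484e+01] then shift cm [ 15.38 -43.54 -16.11] | tcp [0.5099 0.2368 0.2789] gap 0.085 F [-0.01 -0.27 -0.48] q [ 0.29  0.36 -0.21  1.01  0.    0.23]
```

Request:
{"api": "carry_out", "payload": {
  "motion": [
    {"jaw": 1, "tx": 0, "ty": 0, "tz": -2.0, "wx": 0, "wy": 0, "wz": -7.4},
    {"jaw": 1, "tx": 0, "ty": 0, "tz": -4.0, "wx": 0, "wy": 0, "wz": -7.44},
    {"jaw": 1, "tx": 0.5, "ty": -1.4, "tz": -3.5, "wx": 0, "wy": 0, "wz": 0},
    {"jaw": 1, "tx": 1.0, "ty": -2.8, "tz": -3.0, "wx": 0, "wy": 0, "wz": 0},
    {"jaw": 1, "tx": 1.4, "ty": -4.0, "tz": -2.0, "wx": 0, "wy": 0, "wz": 0},
    {"jaw": 1, "tx": 1.6, "ty": -4.5, "tz": -1.6, "wx": 0, "wy": 0, "wz": 0},
    {"jaw": 1, "tx": 1.7, "ty": -4.8, "tz": 0, "wx": 0, "wy": 0, "wz": 0},
    {"jaw": 1, "tx": 1.7, "ty": -4.8, "tz": 0, "wx": 0, "wy": 0, "wz": 0},
    {"jaw": 1, "tx": 1.7, "ty": -4.8, "tz": 0, "wx": 0, "wy": 0, "wz": 0},
    {"jaw": 1, "tx": 1.7, "ty": -4.8, "tz": 0, "wx": 0, "wy": 0, "wz": 0},
    {"jaw": 1, "tx": 1.6, "ty": -4.5, "tz": 0, "wx": 0, "wy": 0, "wz": 0},
    {"jaw": 1, "tx": 1.4, "ty": -4.0, "tz": 0, "wx": 0, "wy": 0, "wz": 0},
    {"jaw": 1, "tx": 0.8, "ty": -2.2, "tz": 0, "wx": 0, "wy": 0, "wz": 0},
    {"jaw": 1, "tx": 0.3, "ty": -0.9, "tz": 0, "wx": 0, "wy": 0, "wz": 0},
    {"jaw": 1, "tx": 0, "ty": 0, "tz": 0, "wx": 0, "wy": 0, "wz": 0},
    {"jaw": 1, "tx": 0, "ty": 0, "tz": 0, "wx": 0, "wy": 0, "wz": 0}
  ]
}}

```text
clock: 13.3
tcp_pos: [0.5031, -0.2236, 0.4404]
orientation: [-0.0, -0.162, 0.987, 0.0]
wrist_force: [-0.1, 0.4, -0.1]
finger_gap: 0.0855
```

```bash
python3 - <<'E'
from h import *
plan((.503,-.225,.44),108.6)
im=eyes.read_camera("wrist"); cv2.imwrite("pics/w10.png",im); c=eyes.calibration("wrist"); np.save("w10.npy",c,allow_pickle=True)
im=eyes.read_camera("top"); cv2.imwrite("pics/t10.png",cv2.resize(im[190:265,145:295],None,fx=5,fy=5,interpolation=cv2.INTER_CUBIC))
im=eyes.read_camera("side"); cv2.imwrite("pics/s10.png",im)
E
```

```text
t 13.3 turn [ 0.05 -0.01  0.06] then shift cm [ 0.05 -0.13  0.04] | tcp [ 0.5031 -0.2236  0.4404] gap 0.0855 F [-0.14  0.4  -0.07] q [-0.56  0.26  0.06  1.37  0.   -0.89]
```

View pics/w10.png

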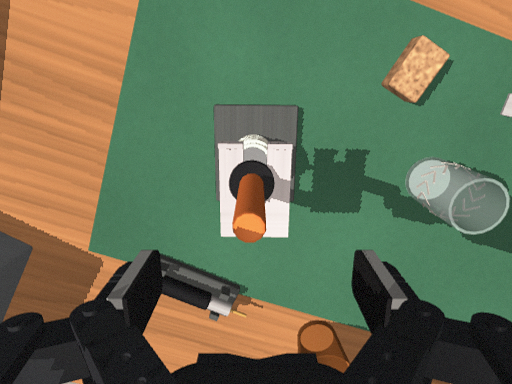

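View pics/t10.png

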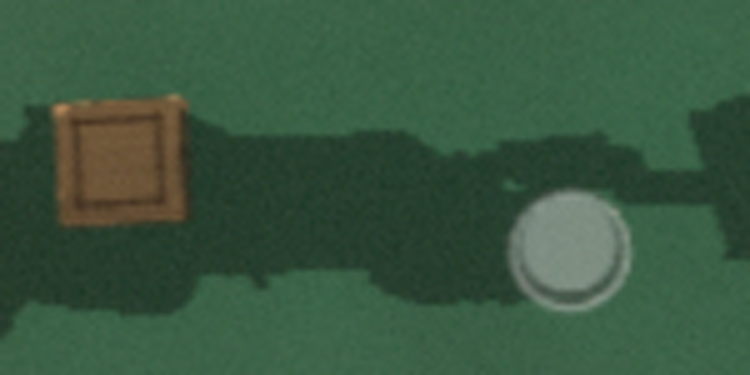

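View pics/s10.png

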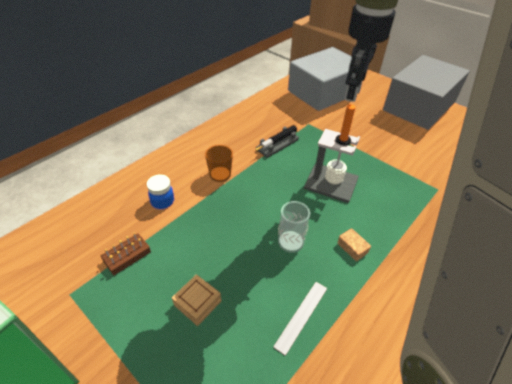

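```bash
python3 - <<'E'
from h import *
im=cv2.imread("pics/w10.png")
cv2.imwrite("pics/w10c.png",cv2.resize(im[130:250,205:305],None,fx=5,fy=5,interpolation=cv2.INTER_CUBIC))
cv2.imwrite("pics/w10g.png",cv2.resize(im[145:245,400:512],None,fx=5,fy=5,interpolation=cv2.INTER_CUBIC))
E
```

```text
(no output)
```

View pics/w10c.png

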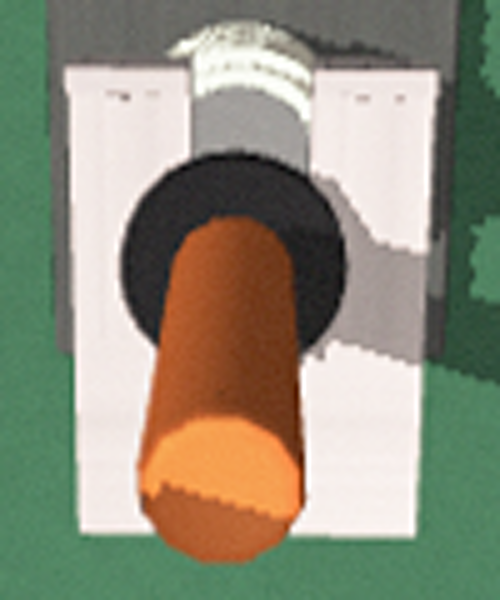

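View pics/w10g.png

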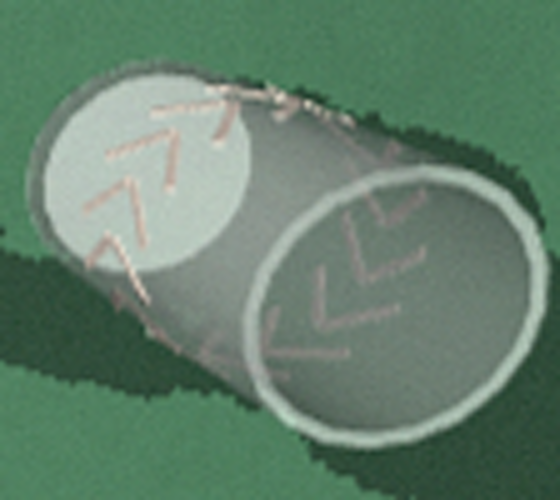

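```bash
python3 - <<'E'
from h import *
c=np.load("w10.npy",allow_pickle=True).item(); T=eyes.calibration("top"); S=eyes.calibration("side")
w=lambda p:cropuv(p,205,130,5)
print("handtop",ray(c,w((221,490)),.238)); print("collar",ray(c,w((233.5,260)),.148))
F=np.array([ray(c,w(p),.142) for p in ((65,68),(440,70),(416,538),(80,535))]); print(F.round(4).tolist())
ax=(F[3]+F[2]-F[0]-F[1])/2; print("slot angle",np.degrees(np.arctan2(ax[1],ax[0])),np.linalg.norm(ax), np.linalg.norm(F[0]-F[1]),"mouth mid",(F[0]+F[1])/2)
u=ax/np.linalg.norm(ax); print("slot pt",(F[0]+F[1])/2+u*.032)
# fork in top view
rk=lambda p:cropuv(p,310,190,8)
G=np.array([ray(T,rk(p),.142) for p in ((472,362),(280,428),(182,158),(378,97))]); 
g=lambda p:cropuv(p,400,145,5)
print("rim w",ray(c,g((396,307)),.105),"floor w",ray(c,g((148,172)),.006))
print("rim top",ray(T,cropuv((570,250),145,190,5),.105),"floor",ray(T,cropuv((570,243),145,190,5),.006))
E
python3 - <<'E'
import sys; sys.path.insert(0,'.')
import cv2
im=cv2.imread("pics/s10.png")
cv2.imwrite("pics/s10g.png",cv2.resize(im[190:265,260:330],None,fx=8,fy=8,interpolation=cv2.INTER_CUBIC))
E
```

```text
handtop [ 0.50418299 -0.22766021  0.238     ]
collar [ 0.50313888 -0.22796957  0.148     ]
[[0.4826, -0.2639, 0.142], [0.4634, -0.2057, 0.142], [0.5435, -0.1803, 0.142], [0.5621, -0.2374, 0.142]]
slot angle 18.00635149883646 0.08390420895419419 0.061236151954224834 mouth mid [ 0.47301354 -0.23478546  0.142     ]
slot pt [ 0.50344625 -0.22489355  0.142     ]
rim w [ 0.46726159 -0.00413213  0.105     ] floor w [ 0.46727554 -0.00352147  0.006     ]
rim top [ 0.46679712 -0.00365117  0.105     ] floor [ 0.46644033 -0.00389114  0.006     ]
```

View pics/s10g.png

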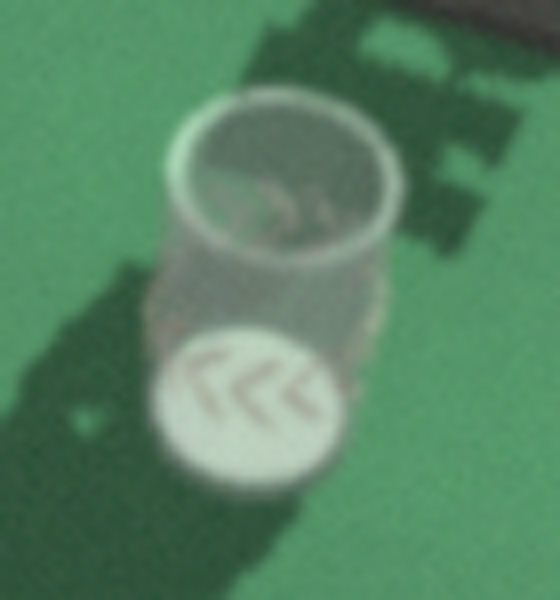

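Request:
{"api": "carry_out", "payload": {
  "motion": [
    {"jaw": 1, "tx": 0.06, "ty": -0.3, "tz": 1.0, "wx": 0, "wy": 0, "wz": 0},
    {"jaw": 1, "tx": 0, "ty": 0, "tz": 2.0, "wx": 0, "wy": 0, "wz": 0},
    {"jaw": 1, "tx": 0, "ty": 0, "tz": 2.5, "wx": 0, "wy": 0, "wz": 0},
    {"jaw": 1, "tx": 0, "ty": 0, "tz": 2.0, "wx": 0, "wy": 0, "wz": 0},
    {"jaw": 1, "tx": 0, "ty": 0, "tz": 1.3, "wx": 0, "wy": 0, "wz": 0},
    {"jaw": 1, "tx": 0, "ty": 0, "tz": 0, "wx": 0, "wy": 0, "wz": 0},
    {"jaw": 1, "tx": 0, "ty": 0, "tz": 0, "wx": 0, "wy": 0, "wz": 0}
  ]
}}

```text
clock: 14.32
tcp_pos: [0.5036, -0.2277, 0.3533]
orientation: [0.0, -0.162, 0.987, -0.0]
wrist_force: [-0.6, 0.3, 0.7]
finger_gap: 0.0856
```

```bash
python3 - <<'E'
from h import *
S=eyes.calibration("side")
plan((.5035,-.2268,.352),108.4)
im=eyes.read_camera("wrist"); cv2.imwrite("pics/w11.png",im)
im=eyes.read_camera("side"); cv2.imwrite("pics/s11.png",cv2.resize(im[60:210,280:400],None,fx=4,fy=4,interpolation=cv2.INTER_CUBIC))
print("rim side",ray(S,cropuv((285,177),260,190,8),.105),ray(S,cropuv((250,410),260,190,8),.006))
E
```

```text
t 14.32 turn [-0.04  0.04  0.2 ] then shift cm [-0.01  0.09  0.13] | tcp [ 0.5036 -0.2277  0.3533] gap 0.0856 F [-0.6   0.29  0.68] q [-0.57  0.29 -0.11  1.17  0.   -0.89]
rim side [ 0.46650473 -0.0026721   0.105     ] [ 0.46601458 -0.00186501  0.006     ]
```

View pics/w11.png

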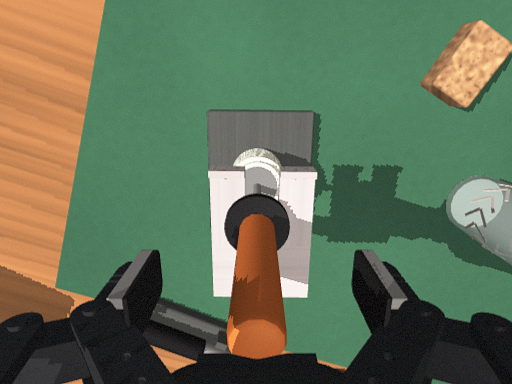

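View pics/s11.png

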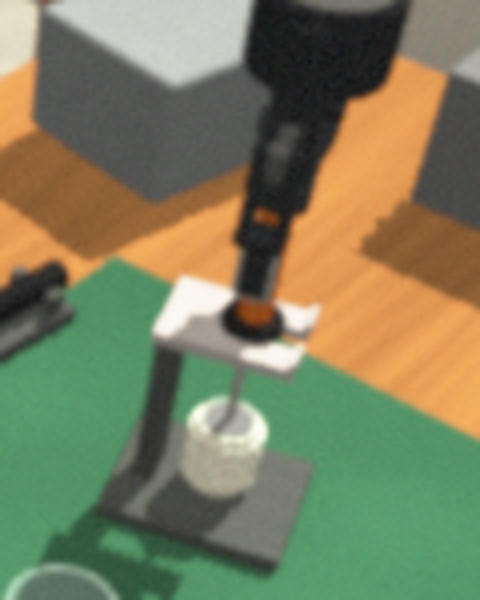

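```bash
python3 - <<'E'
from h import *
c=eyes.calibration("wrist"); print(ray(c,(257,338),.238),ray(c,(257.5,220),.148)); print(get_state()["tcp_pos"])
E
```

```text
[ 0.50243598 -0.22813844  0.238     ] [ 0.50034478 -0.22860402  0.148     ]
[ 0.5037267  -0.22774977  0.3536475 ]
```

Request:
{"api": "carry_out", "payload": {
  "motion": [
    {"jaw": 0.5, "tx": 0, "ty": 0, "tz": 0.1, "wx": 0, "wy": 0, "wz": 0},
    {"jaw": 0.2, "tx": 0, "ty": 0, "tz": 0, "wx": 0, "wy": 0, "wz": 0},
    {"jaw": -0.1, "tx": 0, "ty": 0, "tz": 0, "wx": 0, "wy": 0, "wz": 0},
    {"jaw": -0.3, "tx": 0, "ty": 0, "tz": 0, "wx": 0, "wy": 0, "wz": 0},
    {"jaw": -0.45, "tx": 0, "ty": 0, "tz": 0, "wx": 0, "wy": 0, "wz": 0},
    {"jaw": -0.6, "tx": 0, "ty": 0, "tz": 0, "wx": 0, "wy": 0, "wz": 0},
    {"jaw": -0.8, "tx": 0, "ty": 0, "tz": 0, "wx": 0, "wy": 0, "wz": 0},
    {"jaw": -1, "tx": 0, "ty": 0, "tz": 0, "wx": 0, "wy": 0, "wz": 0},
    {"jaw": -1, "tx": 0, "ty": 0, "tz": 0, "wx": 0, "wy": 0, "wz": 0}
  ],
  "force": 60
}}

```text
clock: 15.55
tcp_pos: [0.5035, -0.2277, 0.3518]
orientation: [0.0, -0.162, 0.987, -0.0]
wrist_force: [1.3, -0.8, 1.1]
finger_gap: 0.0185
```

```bash
python3 - <<'E'
from h import *
plan((.5035,-.2268,.36),108.4)
im=eyes.read_camera("wrist"); cv2.imwrite("pics/w12.png",im)
im=eyes.read_camera("side"); cv2.imwrite("pics/s12.png",cv2.resize(im[60:210,280:400],None,fx=4,fy=4,interpolation=cv2.INTER_CUBIC))
E
```

```text
t 15.55 turn [-0.02  0.02  0.2 ] then shift cm [-0.03  0.08 -0.82] | tcp [ 0.5035 -0.2277  0.3518] gap 0.0185 F [ 1.3  -0.78  1.12] q [-0.57  0.29 -0.12  1.16 -0.   -0.89]
```

View pics/w12.png

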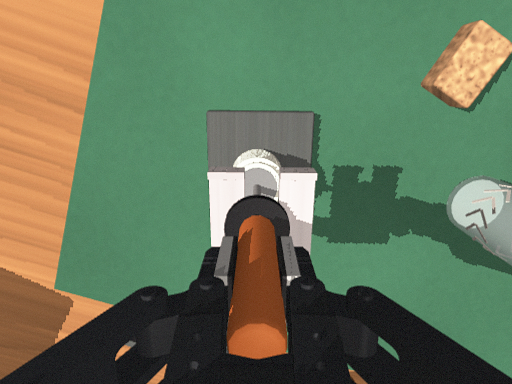

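View pics/s12.png

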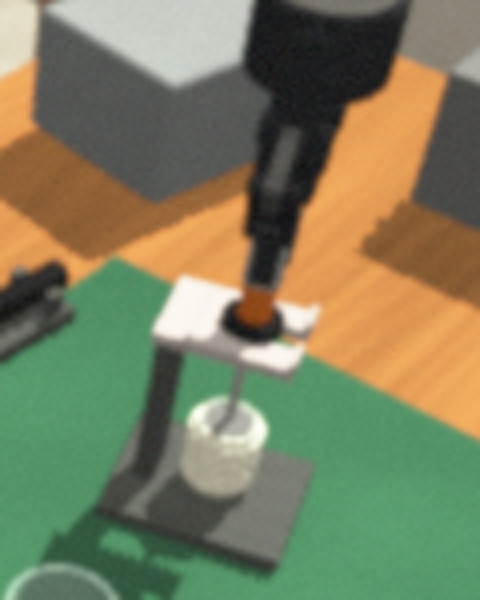

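Request:
{"api": "carry_out", "payload": {
  "motion": [
    {"jaw": -1, "tx": 0, "ty": 0, "tz": -0.3, "wx": 0, "wy": 0, "wz": 0},
    {"jaw": -1, "tx": 0, "ty": 0, "tz": -0.5, "wx": 0, "wy": 0, "wz": 0},
    {"jaw": -1, "tx": 0, "ty": 0, "tz": -0.3, "wx": 0, "wy": 0, "wz": 0},
    {"jaw": -1, "tx": 0, "ty": 0.1, "tz": 0, "wx": 0, "wy": 0, "wz": 0}
  ]
}}

```text
clock: 16.15
tcp_pos: [0.5032, -0.2267, 0.363]
orientation: [0.0, -0.162, 0.987, -0.0]
wrist_force: [0.6, 0.4, -1.4]
finger_gap: 0.0184
```

```bash
python3 - <<'E'
from h import *
plan((.5035,-.2268,.36),108.4)
im=eyes.read_camera("side"); cv2.imwrite("pics/s13.png",cv2.resize(im[60:210,280:400],None,fx=4,fy=4,interpolation=cv2.INTER_CUBIC))
E
```

```text
t 16.15 turn [-0.02  0.03  0.2 ] then shift cm [-0.03 -0.02  0.3 ] | tcp [ 0.5032 -0.2267  0.363 ] gap 0.0184 F [ 0.59  0.41 -1.36] q [-0.57  0.28 -0.1   1.19  0.   -0.89]
```

View pics/s13.png

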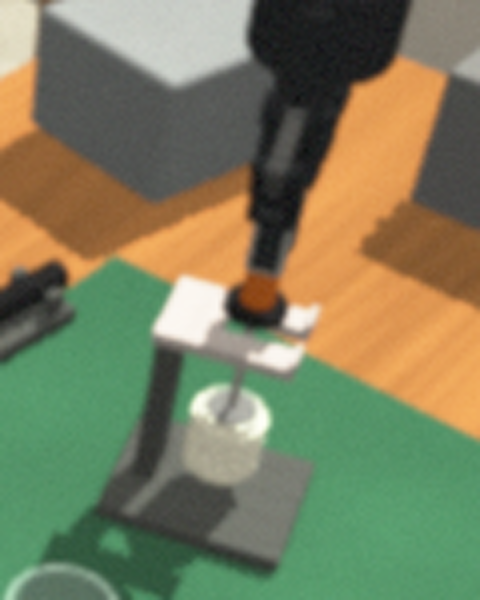

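Request:
{"api": "carry_out", "payload": {
  "motion": [
    {"jaw": -1, "tx": 0.6, "ty": 0, "tz": 0, "wx": 0, "wy": 0, "wz": 0},
    {"jaw": -1, "tx": 1.1, "ty": 0, "tz": 0, "wx": 0, "wy": 0, "wz": 0},
    {"jaw": -1, "tx": 1.4, "ty": 0, "tz": 0, "wx": 0, "wy": 0, "wz": 0},
    {"jaw": -1, "tx": 1.5, "ty": 0, "tz": 0, "wx": 0, "wy": 0, "wz": 0},
    {"jaw": -1, "tx": 1.5, "ty": 0, "tz": 0, "wx": 0, "wy": 0, "wz": 0},
    {"jaw": -1, "tx": 1.0, "ty": 0, "tz": 0, "wx": 0, "wy": 0, "wz": 0},
    {"jaw": -1, "tx": 0.4, "ty": 0, "tz": 0, "wx": 0, "wy": 0, "wz": 0},
    {"jaw": -1, "tx": 0, "ty": 0, "tz": 0, "wx": 0, "wy": 0, "wz": 0}
  ]
}}

```text
clock: 17.2
tcp_pos: [0.4319, -0.2507, 0.3628]
orientation: [0.0, -0.161, 0.987, -0.0]
wrist_force: [-0.3, -0.1, -0.3]
finger_gap: 0.0182
```

```bash
python3 - <<'E'
from h import *
plan((.4668,-.0035,.46),108.6)
im=eyes.read_camera("side"); cv2.imwrite("pics/s14.png",cv2.resize(im[60:210,270:400],None,fx=4,fy=4,interpolation=cv2.INTER_CUBIC))
E
```

```text
t 17.2 turn [-0.01  0.02 -0.03] then shift cm [-11.2   22.32  -9.72] | tcp [ 0.4319 -0.2507  0.3628] gap 0.0182 F [-0.27 -0.05 -0.26] q [-0.69  0.18 -0.23  1.16  0.   -1.01]
```

View pics/s14.png

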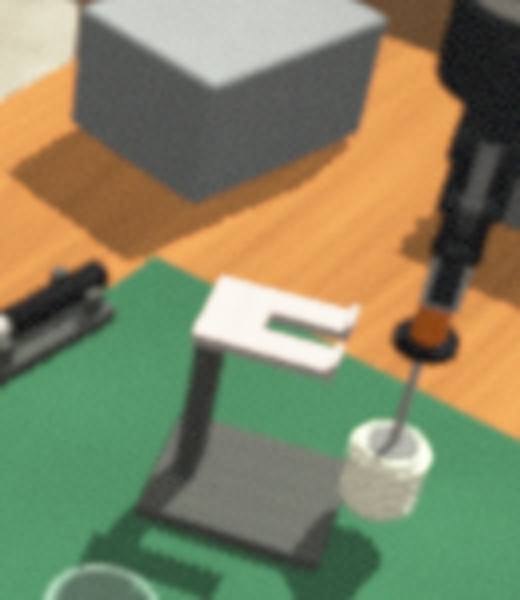

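Request:
{"api": "carry_out", "payload": {
  "motion": [
    {"jaw": -1, "tx": 0, "ty": 0, "tz": -1.5, "wx": 0, "wy": 0, "wz": 0},
    {"jaw": -1, "tx": 0, "ty": 0, "tz": -2.5, "wx": 0, "wy": 0, "wz": 0},
    {"jaw": -1, "tx": 0, "ty": 0, "tz": -2.7, "wx": 0, "wy": 0, "wz": 0},
    {"jaw": -1, "tx": -0.5, "ty": 1.0, "tz": -2.0, "wx": 0, "wy": 0, "wz": 0},
    {"jaw": -1, "tx": -1.2, "ty": 2.4, "tz": -1.0, "wx": 0, "wy": 0, "wz": 0},
    {"jaw": -1, "tx": -1.6, "ty": 3.2, "tz": 0, "wx": 0, "wy": 0, "wz": 0},
    {"jaw": -1, "tx": -1.8, "ty": 3.6, "tz": 0, "wx": 0, "wy": 0, "wz": 0},
    {"jaw": -1, "tx": -1.8, "ty": 3.6, "tz": 0, "wx": 0, "wy": 0, "wz": 0},
    {"jaw": -1, "tx": -1.8, "ty": 3.6, "tz": 0, "wx": 0, "wy": 0, "wz": 0},
    {"jaw": -1, "tx": -1.4, "ty": 2.8, "tz": 0, "wx": 0, "wy": 0, "wz": 0},
    {"jaw": -1, "tx": -0.8, "ty": 1.5, "tz": 0, "wx": 0, "wy": 0, "wz": 0},
    {"jaw": -1, "tx": -0.3, "ty": 0.6, "tz": 0, "wx": 0, "wy": 0, "wz": 0},
    {"jaw": -1, "tx": 0, "ty": 0, "tz": 0, "wx": 0, "wy": 0, "wz": 0},
    {"jaw": -1, "tx": 0, "ty": 0, "tz": 0, "wx": 0, "wy": 0, "wz": 0}
  ]
}}

```text
clock: 19.0
tcp_pos: [0.4671, -0.0042, 0.4597]
orientation: [-0.0, -0.161, 0.987, -0.0]
wrist_force: [-0.4, -0.3, -0.9]
finger_gap: 0.0186
```

```bash
python3 - <<'E'
from h import *
plan((.4668,-.0035,.46),108.6)
im=eyes.read_camera("side"); cv2.imwrite("pics/s15.png",cv2.resize(im[90:270,230:370],None,fx=4,fy=4,interpolation=cv2.INTER_CUBIC)[:,:])
im=eyes.read_camera("wrist"); cv2.imwrite("pics/w15.png",im); c=eyes.calibration("wrist"); np.save("w15.npy",c,allow_pickle=True)
E
```

```text
t 19.0 turn [-0.01 -0.01 -0.07] then shift cm [ 0.    0.08 -0.03] | tcp [ 0.4671 -0.0042  0.4597] gap 0.0186 F [-0.39 -0.26 -0.93] q [-0.18  0.09 -0.1   1.38 -0.   -0.5 ]
```

View pics/s15.png

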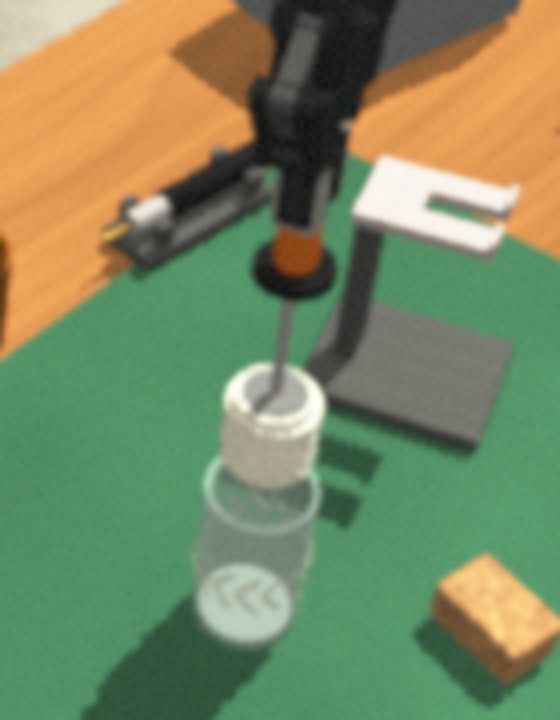

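View pics/w15.png

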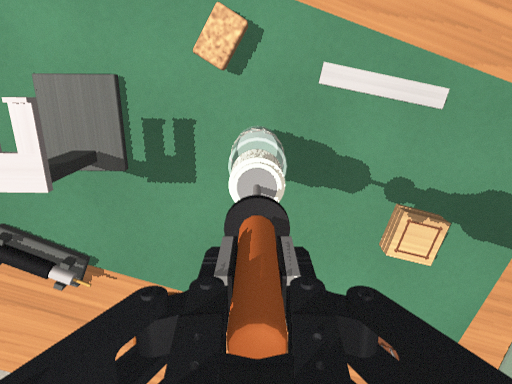

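```bash
python3 - <<'E'
from h import *
S=eyes.calibration("side"); c=np.load("w15.npy",allow_pickle=True).item()
g=lambda p:cropuv(p,230,90,4)
print("headtop side",ray(S,g((274,402)),.175),"collar side",ray(S,g((294,267)),.256), "rim",ray(S,g((262,494)),.105),"floor",ray(S,g((243,605)),.006))
im=cv2.imread("pics/w15.png"); cv2.imwrite("pics/w15c.png",cv2.resize(im[115:255,205:310],None,fx=5,fy=5,interpolation=cv2.INTER_CUBIC))
# expected projection of brush axis at TCP and glass
t=get_state()["tcp_pos"]
for p in ((.4668,-.0035,.105),(.4668,-.0035,.006),(t[0],t[1],.175),(t[0],t[1],.26)): print(p[2],proj(c,p),proj(S,p))
E
```

```text
headtop side [0.46375656 0.00290866 0.175     ] collar side [ 0.46627188 -0.00106367  0.256     ] rim [0.46420997 0.00049186 0.105     ] floor [ 0.46662533 -0.00105469  0.006     ]
0.105 [[257.43087246 165.8608567 ]] [[295.32098293 211.39040825]]
0.006 [[257.28828708 148.05562882]] [[290.98931905 240.18450543]]
0.175 [[256.61051694 186.0607587 ]] [[299.0476234  187.34662555]]
0.26 [[256.53297967 230.33281885]] [[304.13377227 153.60445283]]
```

View pics/w15c.png

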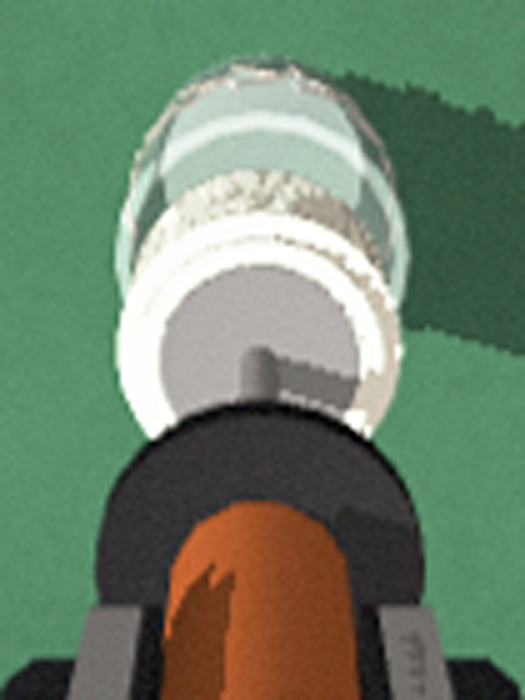

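Request:
{"api": "carry_out", "payload": {
  "motion": [
    {"jaw": -1, "tx": 0, "ty": 0.06, "tz": 0.6, "wx": 0, "wy": 0, "wz": 0},
    {"jaw": -1, "tx": 0, "ty": 0, "tz": 0.9, "wx": 0, "wy": 0, "wz": 0},
    {"jaw": -1, "tx": 0, "ty": 0, "tz": 1.0, "wx": 0, "wy": 0, "wz": 0},
    {"jaw": -1, "tx": 0, "ty": 0, "tz": 1.0, "wx": 0, "wy": 0, "wz": 0},
    {"jaw": -1, "tx": 0, "ty": 0, "tz": 0.5, "wx": 0, "wy": 0, "wz": 0},
    {"jaw": -1, "tx": 0, "ty": 0, "tz": 0, "wx": 0, "wy": 0, "wz": 0}
  ]
}}

```text
clock: 19.85
tcp_pos: [0.4667, -0.0028, 0.4192]
orientation: [-0.0, -0.162, 0.987, 0.0]
wrist_force: [0.1, 0.3, -0.4]
finger_gap: 0.0187
```

```bash
python3 - <<'E'
from h import *
plan((.4668,-.0035,.342),108.6)
im=eyes.read_camera("side"); cv2.imwrite("pics/s16.png",cv2.resize(im[150:270,240:350],None,fx=5,fy=5,interpolation=cv2.INTER_CUBIC)[:,:])
im=eyes.read_camera("wrist"); cv2.imwrite("pics/w16.png",cv2.resize(im[115:255,205:310],None,fx=5,fy=5,interpolation=cv2.INTER_CUBIC)); c=eyes.calibration("wrist"); np.save("w15.npy",c,allow_pickle=True)
E
```

```text
t 19.85 turn [ 0.03 -0.04  0.01] then shift cm [ 0.01 -0.06  7.72] | tcp [ 0.4667 -0.0028  0.4192] gap 0.0187 F [ 0.06  0.26 -0.43] q [-0.18  0.1  -0.19  1.28  0.   -0.5 ]
```

View pics/s16.png

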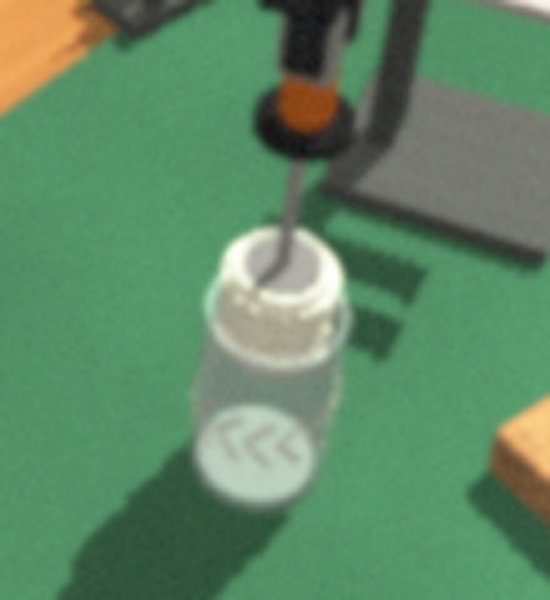

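View pics/w16.png

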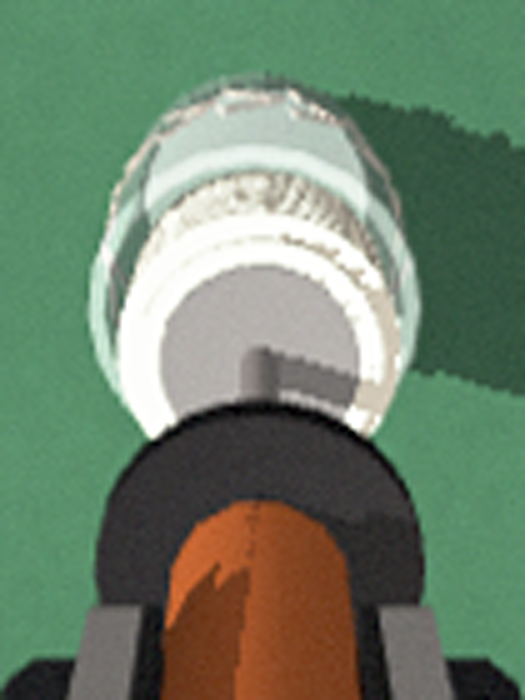

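Request:
{"api": "carry_out", "payload": {
  "motion": [
    {"jaw": -1, "tx": 0, "ty": -0.06, "tz": 0.8, "wx": 0, "wy": 0, "wz": 0},
    {"jaw": -1, "tx": 0, "ty": 0, "tz": 1.2, "wx": 0, "wy": 0, "wz": 0},
    {"jaw": -1, "tx": 0, "ty": 0, "tz": 1.5, "wx": 0, "wy": 0, "wz": 0},
    {"jaw": -1, "tx": 0, "ty": 0, "tz": 1.5, "wx": 0, "wy": 0, "wz": 0},
    {"jaw": -1, "tx": 0, "ty": 0, "tz": 1.3, "wx": 0, "wy": 0, "wz": 0},
    {"jaw": -1, "tx": 0, "ty": 0, "tz": 0.8, "wx": 0, "wy": 0, "wz": 0},
    {"jaw": -1, "tx": 0, "ty": 0, "tz": 0.3, "wx": 0, "wy": 0, "wz": 0},
    {"jaw": -1, "tx": 0, "ty": 0, "tz": 0, "wx": 0, "wy": 0, "wz": 0},
    {"jaw": -1, "tx": 0, "ty": 0, "tz": 0, "wx": 0, "wy": 0, "wz": 0}
  ]
}}

```text
clock: 21.08
tcp_pos: [0.4673, -0.0035, 0.3462]
orientation: [0.0, -0.162, 0.987, -0.0]
wrist_force: [0.3, -0.3, -0.8]
finger_gap: 0.0185
```

Request:
{"api": "carry_out", "payload": {
  "motion": [
    {"jaw": -1, "tx": 0, "ty": 0, "tz": 0.2, "wx": 0, "wy": 0, "wz": 0},
    {"jaw": -1, "tx": 0, "ty": 0, "tz": 0.15, "wx": 0, "wy": 0, "wz": 0},
    {"jaw": -1, "tx": 0, "ty": 0, "tz": 0, "wx": 0, "wy": 0, "wz": 0}
  ]
}}

```text
clock: 21.45
tcp_pos: [0.467, -0.0035, 0.3421]
orientation: [-0.0, -0.162, 0.987, 0.0]
wrist_force: [0.2, -0.3, -1.8]
finger_gap: 0.0187
```

Request:
{"api": "carry_out", "payload": {
  "motion": [
    {"jaw": -1, "tx": 0, "ty": 0, "tz": 0.1, "wx": 0, "wy": 0, "wz": 0},
    {"jaw": -1, "tx": 0, "ty": 0, "tz": 0.05, "wx": 0, "wy": 0, "wz": 0},
    {"jaw": -1, "tx": 0, "ty": 0, "tz": 0, "wx": 0, "wy": 0, "wz": 0}
  ]
}}

```text
clock: 21.82
tcp_pos: [0.4671, -0.0035, 0.3408]
orientation: [0.0, -0.162, 0.987, 0.0]
wrist_force: [-0.3, -0.6, -0.2]
finger_gap: 0.0187
```

```bash
python3 - <<'E'
from h import *
plan((.4668,-.0035,.342),108.6)
im=eyes.read_camera("side"); cv2.imwrite("pics/s17.png",cv2.resize(im[150:270,240:350],None,fx=5,fy=5,interpolation=cv2.INTER_CUBIC)[:,:])
E
```

```text
t 21.82 turn [-0.    0.01 -0.  ] then shift cm [ 0.03  0.01 -0.12] | tcp [ 0.4671 -0.0035  0.3408] gap 0.0187 F [-0.32 -0.62 -0.25] q [-0.18  0.14 -0.34  1.09  0.   -0.5 ]
```

View pics/s17.png

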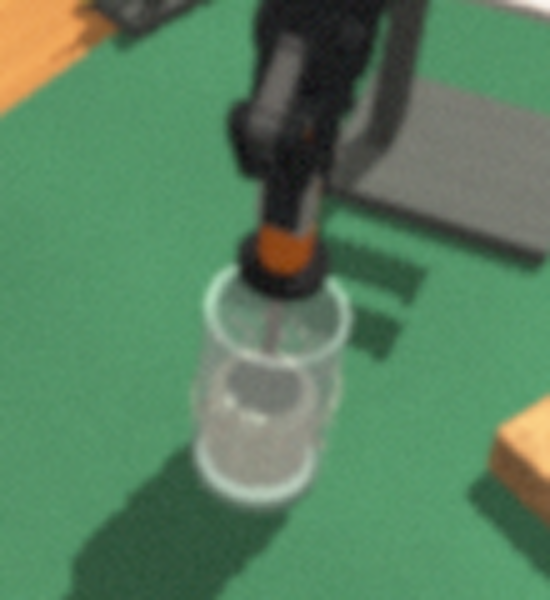

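Request:
{"api": "carry_out", "payload": {
  "motion": [
    {"jaw": -1, "tx": 0, "ty": 0, "tz": 0.08, "wx": 0, "wy": 0, "wz": 0},
    {"jaw": -1, "tx": 0, "ty": 0, "tz": 0, "wx": 0, "wy": 0, "wz": 0}
  ]
}}

```text
clock: 22.12
tcp_pos: [0.4672, -0.0035, 0.3408]
orientation: [0.001, -0.162, 0.987, -0.0]
wrist_force: [-2.1, -0.3, 5.6]
finger_gap: 0.0187
```

Request:
{"api": "carry_out", "payload": {
  "motion": [
    {"jaw": -1, "tx": 0, "ty": 0, "tz": -0.6, "wx": 0, "wy": 0, "wz": 0},
    {"jaw": -1, "tx": 0, "ty": 0, "tz": -1.1, "wx": 0, "wy": 0, "wz": 0},
    {"jaw": -1, "tx": 0, "ty": 0, "tz": -1.4, "wx": 0, "wy": 0, "wz": 0},
    {"jaw": -1, "tx": 0, "ty": 0, "tz": -1.2, "wx": 0, "wy": 0, "wz": 0},
    {"jaw": -1, "tx": 0, "ty": 0, "tz": -0.65, "wx": 0, "wy": 0, "wz": 0},
    {"jaw": -1, "tx": 0, "ty": 0, "tz": 0, "wx": 0, "wy": 0, "wz": 0},
    {"jaw": -1, "tx": 0, "ty": 0, "tz": 0, "wx": 0, "wy": 0, "wz": 0}
  ]
}}

```text
clock: 23.0
tcp_pos: [0.4669, -0.0034, 0.389]
orientation: [-0.0, -0.162, 0.987, 0.0]
wrist_force: [-0.4, -0.3, -2.1]
finger_gap: 0.0187
```

```bash
python3 - <<'E'
from h import *
plan((.4668,-.0035,.3895),108.6)
im=eyes.read_camera("side"); cv2.imwrite("pics/s18.png",cv2.resize(im[150:270,240:350],None,fx=5,fy=5,interpolation=cv2.INTER_CUBIC)[:,:])
E
```

```text
t 23.0 turn [ 0.02 -0.03  0.  ] then shift cm [ 0.01 -0.   -0.05] | tcp [ 0.4669 -0.0034  0.389 ] gap 0.0187 F [-0.41 -0.32 -2.06] q [-0.18  0.11 -0.25  1.21  0.   -0.5 ]
```

View pics/s18.png

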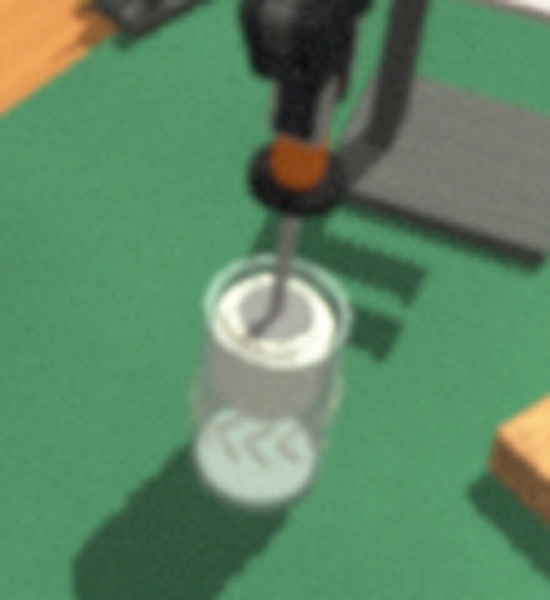

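Request:
{"api": "carry_out", "payload": {
  "motion": [
    {"jaw": -1, "tx": 0, "ty": 0, "tz": -0.12, "wx": 0, "wy": 0, "wz": 0},
    {"jaw": -1, "tx": 0, "ty": 0, "tz": 0, "wx": 0, "wy": 0, "wz": 0},
    {"jaw": -1, "tx": 0, "ty": 0, "tz": 0.7, "wx": 0, "wy": 0, "wz": 0},
    {"jaw": -1, "tx": 0, "ty": 0, "tz": 1.3, "wx": 0, "wy": 0, "wz": 0},
    {"jaw": -1, "tx": 0, "ty": 0, "tz": 1.5, "wx": 0, "wy": 0, "wz": 0},
    {"jaw": -1, "tx": 0, "ty": 0, "tz": 1.0, "wx": 0, "wy": 0, "wz": 0},
    {"jaw": -1, "tx": 0, "ty": 0, "tz": 0.4, "wx": 0, "wy": 0, "wz": 0},
    {"jaw": -1, "tx": 0, "ty": 0, "tz": 0.13, "wx": 0, "wy": 0, "wz": 0},
    {"jaw": -1, "tx": 0, "ty": 0, "tz": 0, "wx": 0, "wy": 0, "wz": 0},
    {"jaw": -1, "tx": 0, "ty": 0, "tz": 0, "wx": 0, "wy": 0, "wz": 0}
  ]
}}

```text
clock: 24.3
tcp_pos: [0.4672, -0.0034, 0.3408]
orientation: [0.001, -0.162, 0.987, -0.0]
wrist_force: [-0.8, 0.5, 3.5]
finger_gap: 0.0186
```

Request:
{"api": "carry_out", "payload": {
  "motion": [
    {"jaw": -1, "tx": 0, "ty": 0, "tz": -0.6, "wx": 0, "wy": 0, "wz": 0},
    {"jaw": -1, "tx": 0, "ty": 0, "tz": -1.2, "wx": 0, "wy": 0, "wz": 0},
    {"jaw": -1, "tx": 0, "ty": 0, "tz": -1.4, "wx": 0, "wy": 0, "wz": 0},
    {"jaw": -1, "tx": 0, "ty": 0, "tz": -1.2, "wx": 0, "wy": 0, "wz": 0},
    {"jaw": -1, "tx": 0, "ty": 0, "tz": -0.63, "wx": 0, "wy": 0, "wz": 0},
    {"jaw": -1, "tx": 0, "ty": 0, "tz": 0, "wx": 0, "wy": 0, "wz": 0},
    {"jaw": -1, "tx": 0, "ty": 0, "tz": 0, "wx": 0, "wy": 0, "wz": 0}
  ]
}}

```text
clock: 25.18
tcp_pos: [0.4669, -0.0034, 0.3902]
orientation: [-0.0, -0.162, 0.987, 0.0]
wrist_force: [-0.1, 0.5, -0.4]
finger_gap: 0.0185
```

Request:
{"api": "carry_out", "payload": {
  "motion": [
    {"jaw": -1, "tx": 0, "ty": 0, "tz": 0.7, "wx": 0, "wy": 0, "wz": 0},
    {"jaw": -1, "tx": 0, "ty": 0, "tz": 1.3, "wx": 0, "wy": 0, "wz": 0},
    {"jaw": -1, "tx": 0, "ty": 0, "tz": 1.5, "wx": 0, "wy": 0, "wz": 0},
    {"jaw": -1, "tx": 0, "ty": 0, "tz": 1.0, "wx": 0, "wy": 0, "wz": 0},
    {"jaw": -1, "tx": 0, "ty": 0, "tz": 0.4, "wx": 0, "wy": 0, "wz": 0},
    {"jaw": -1, "tx": 0, "ty": 0, "tz": 0.13, "wx": 0, "wy": 0, "wz": 0},
    {"jaw": -1, "tx": 0, "ty": 0, "tz": 0, "wx": 0, "wy": 0, "wz": 0},
    {"jaw": -1, "tx": 0, "ty": 0, "tz": 0, "wx": 0, "wy": 0, "wz": 0}
  ]
}}

```text
clock: 26.18
tcp_pos: [0.4673, -0.0034, 0.3408]
orientation: [0.001, -0.162, 0.987, -0.0]
wrist_force: [0.2, 0.8, 3.7]
finger_gap: 0.0185
```

Request:
{"api": "carry_out", "payload": {
  "motion": [
    {"jaw": -1, "tx": 0, "ty": 0, "tz": -0.6, "wx": 0, "wy": 0, "wz": 0},
    {"jaw": -1, "tx": 0, "ty": 0, "tz": -1.2, "wx": 0, "wy": 0, "wz": 0},
    {"jaw": -1, "tx": 0, "ty": 0, "tz": -1.4, "wx": 0, "wy": 0, "wz": 0},
    {"jaw": -1, "tx": 0, "ty": 0, "tz": -1.2, "wx": 0, "wy": 0, "wz": 0},
    {"jaw": -1, "tx": 0, "ty": 0, "tz": -0.63, "wx": 0, "wy": 0, "wz": 0},
    {"jaw": -1, "tx": 0, "ty": 0, "tz": 0, "wx": 0, "wy": 0, "wz": 0},
    {"jaw": -1, "tx": 0, "ty": 0, "tz": 0, "wx": 0, "wy": 0, "wz": 0}
  ]
}}

```text
clock: 27.05
tcp_pos: [0.4669, -0.0035, 0.3902]
orientation: [-0.0, -0.162, 0.987, 0.0]
wrist_force: [0.8, -0.1, -1.2]
finger_gap: 0.0188
```

```bash
python3 - <<'E'
from h import *
plan((.4335,-.2485,.46),108.6)
im=eyes.read_camera("side"); cv2.imwrite("pics/s19.png",cv2.resize(im[150:270,240:350],None,fx=5,fy=5,interpolation=cv2.INTER_CUBIC)[:,:])
E
```

```text
t 27.05 turn [ 0.02 -0.03 -0.  ] then shift cm [ 10.98 -22.16  -6.98] | tcp [ 0.4669 -0.0035  0.3902] gap 0.0188 F [ 0.83 -0.07 -1.19] q [-0.18  0.11 -0.25  1.21  0.   -0.5 ]
```

View pics/s19.png

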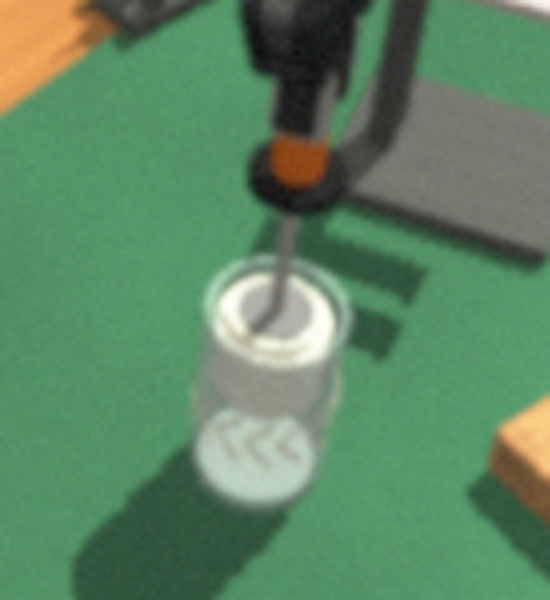

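```bash
python3 -c "
from h import *
plan((.4365,-.2472,.46),108.4)"
```

```text
t 27.1 turn [ 0.03 -0.04  0.2 ] then shift cm [ 10.58 -22.17  -6.99] | tcp [ 0.4669 -0.0034  0.3901] gap 0.0186 F [-0.13  0.74 -1.01] q [-0.18  0.11 -0.25  1.21  0.   -0.5 ]
```

Request:
{"api": "carry_out", "payload": {
  "motion": [
    {"jaw": -1, "tx": 0, "ty": 0, "tz": -0.6, "wx": 0, "wy": 0, "wz": 0},
    {"jaw": -1, "tx": 0, "ty": 0, "tz": -1.2, "wx": 0, "wy": 0, "wz": 0},
    {"jaw": -1, "tx": 0, "ty": 0, "tz": -1.6, "wx": 0, "wy": 0, "wz": 0},
    {"jaw": -1, "tx": 0, "ty": 0, "tz": -1.6, "wx": 0, "wy": 0, "wz": 0},
    {"jaw": -1, "tx": 0, "ty": 0, "tz": -1.4, "wx": 0, "wy": 0, "wz": 0},
    {"jaw": -1, "tx": 0, "ty": 0, "tz": -0.7, "wx": 0, "wy": 0, "wz": 0},
    {"jaw": -1, "tx": 0, "ty": 0, "tz": 0, "wx": 0, "wy": 0, "wz": 0},
    {"jaw": -1, "tx": 0.5, "ty": -1.0, "tz": 0, "wx": 0, "wy": 0, "wz": 0},
    {"jaw": -1, "tx": 1.0, "ty": -2.1, "tz": 0, "wx": 0, "wy": 0, "wz": 0},
    {"jaw": -1, "tx": 1.6, "ty": -3.2, "tz": 0, "wx": 0, "wy": 0, "wz": 0},
    {"jaw": -1, "tx": 1.8, "ty": -3.6, "tz": 0, "wx": 0, "wy": 0, "wz": 0},
    {"jaw": -1, "tx": 1.8, "ty": -3.6, "tz": 0, "wx": 0, "wy": 0, "wz": 0},
    {"jaw": -1, "tx": 1.7, "ty": -3.5, "tz": 0, "wx": 0, "wy": 0, "wz": 0},
    {"jaw": -1, "tx": 1.3, "ty": -2.7, "tz": 0, "wx": 0, "wy": 0, "wz": 0},
    {"jaw": -1, "tx": 0.7, "ty": -1.6, "tz": 0, "wx": 0, "wy": 0, "wz": 0},
    {"jaw": -1, "tx": 0.3, "ty": -0.7, "tz": 0, "wx": 0, "wy": 0, "wz": 0},
    {"jaw": -1, "tx": 0, "ty": 0, "tz": 0, "wx": 0, "wy": 0, "wz": 0}
  ]
}}

```text
clock: 29.22
tcp_pos: [0.4358, -0.2461, 0.4613]
orientation: [-0.0, -0.162, 0.987, 0.0]
wrist_force: [-0.3, 0.3, -0.3]
finger_gap: 0.0186
```

```bash
python3 - <<'E'
from h import *
plan((.4365,-.2472,.363),108.4)
im=eyes.read_camera("wrist"); cv2.imwrite("pics/w20.png",im)
im=eyes.read_camera("side"); cv2.imwrite("pics/s20.png",im)
E
```

```text
t 29.23 turn [ 0.04 -0.01  0.19] then shift cm [-0.04 -0.13  9.83] | tcp [ 0.4358 -0.2461  0.4613] gap 0.0186 F [-0.28  0.26 -0.29] q [-0.67  0.16 -0.02  1.4   0.   -1.  ]
```

View pics/w20.png

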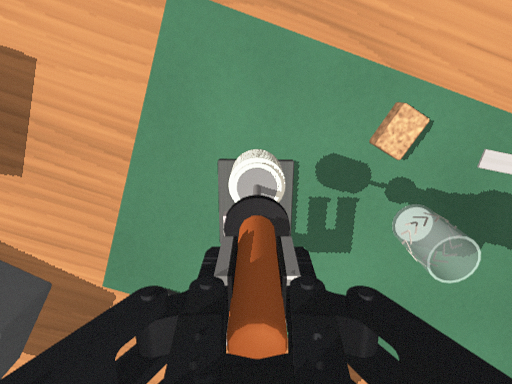

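View pics/s20.png

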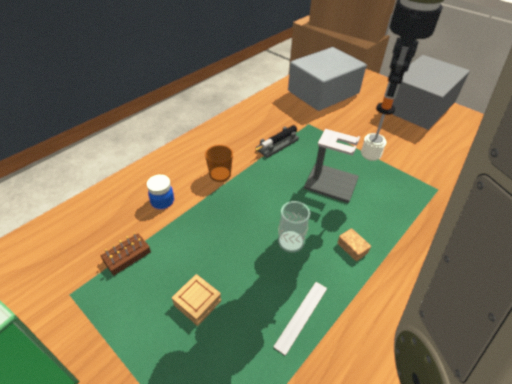

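Request:
{"api": "carry_out", "payload": {
  "motion": [
    {"jaw": -1, "tx": 0.2, "ty": -0.13, "tz": 0.8, "wx": 0, "wy": 0, "wz": 0.2},
    {"jaw": -1, "tx": 0, "ty": 0, "tz": 1.6, "wx": 0, "wy": 0, "wz": 0},
    {"jaw": -1, "tx": 0, "ty": 0, "tz": 2.2, "wx": 0, "wy": 0, "wz": 0},
    {"jaw": -1, "tx": 0, "ty": 0, "tz": 2.4, "wx": 0, "wy": 0, "wz": 0},
    {"jaw": -1, "tx": 0, "ty": 0, "tz": 1.8, "wx": 0, "wy": 0, "wz": 0},
    {"jaw": -1, "tx": 0, "ty": 0, "tz": 1.0, "wx": 0, "wy": 0, "wz": 0},
    {"jaw": -1, "tx": 0, "ty": 0, "tz": 0, "wx": 0, "wy": 0, "wz": 0},
    {"jaw": -1, "tx": 0, "ty": 0, "tz": 0, "wx": 0, "wy": 0, "wz": 0}
  ]
}}

```text
clock: 30.32
tcp_pos: [0.4345, -0.248, 0.3643]
orientation: [0.0, -0.16, 0.987, -0.0]
wrist_force: [0.4, 0.6, -0.6]
finger_gap: 0.0187
```

```bash
python3 - <<'E'
from h import *
plan((.503,-.2252,.363),108.4)
im=eyes.read_camera("wrist"); cv2.imwrite("pics/w21.png",im)
im=eyes.read_camera("side"); cv2.imwrite("pics/s21.png",cv2.resize(im[60:210,290:420],None,fx=4,fy=4,interpolation=cv2.INTER_CUBIC))
im=eyes.read_camera("top"); cv2.imwrite("pics/t21.png",cv2.resize(im[190:280,310:400],None,fx=6,fy=6,interpolation=cv2.INTER_CUBIC))
E
```

```text
t 30.32 turn [-0.05  0.04  0.01] then shift cm [-7.22  0.01  0.13] | tcp [ 0.4345 -0.248   0.3643] gap 0.0187 F [ 0.44  0.62 -0.62] q [-0.68  0.19 -0.22  1.16  0.   -1.  ]
```

View pics/w21.png

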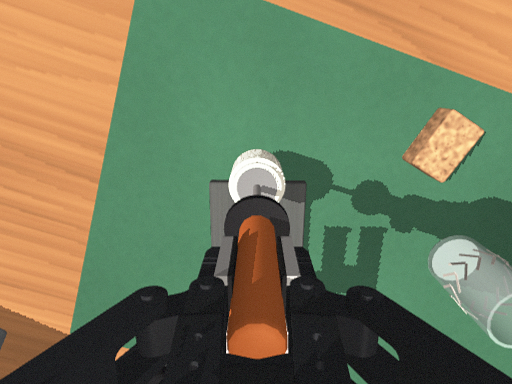

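View pics/s21.png

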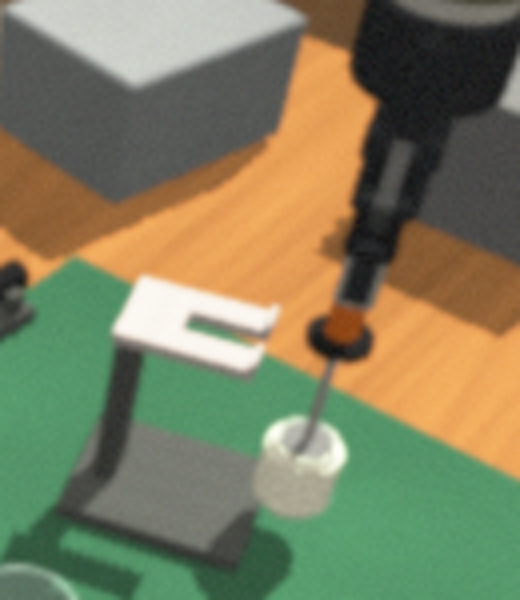

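View pics/t21.png

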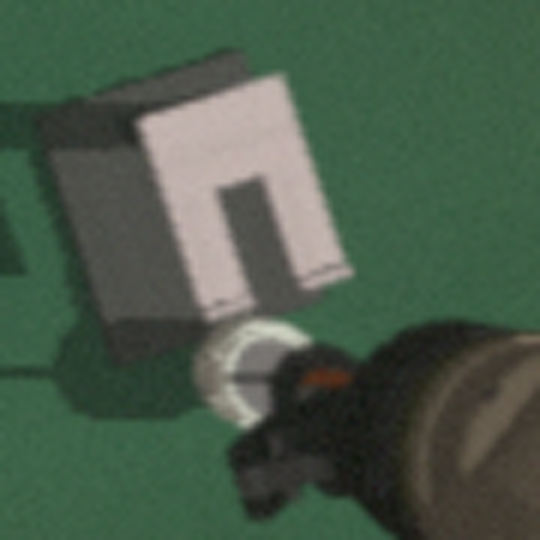

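```bash
python3 - <<'E'
from h import *
T=eyes.calibration("top"); g=lambda p:cropuv(p,310,190,6)
a=ray(T,g((241,184)),.142); b=ray(T,g((277,299)),.142); u=(a-b)/np.linalg.norm(a-b)
print(a,b,np.degrees(np.arctan2(u[1],u[0])),"slotpt",a-u*.016)
for p in ((140,123),(285,75),(352,272),(208,322)): print(ray(T,g(p),.142).round(4))
E
```

```text
[ 0.51543091 -0.22160159  0.142     ] [ 0.46978034 -0.23554443  0.142     ] 16.98398925231266 slotpt [ 0.50012873 -0.22627526  0.142     ]
[ 0.5396 -0.1814  0.142 ]
[ 0.5591 -0.2396  0.142 ]
[ 0.4806 -0.2655  0.142 ]
[ 0.4605 -0.208   0.142 ]
```

Request:
{"api": "carry_out", "payload": {
  "motion": [
    {"jaw": -1, "tx": -0.6, "ty": 0, "tz": 0, "wx": 0, "wy": 0, "wz": 0},
    {"jaw": -1, "tx": -1.1, "ty": 0, "tz": 0, "wx": 0, "wy": 0, "wz": 0},
    {"jaw": -1, "tx": -1.2, "ty": 0, "tz": 0, "wx": 0, "wy": 0, "wz": 0},
    {"jaw": -1, "tx": -1.2, "ty": 0, "tz": 0, "wx": 0, "wy": 0, "wz": 0},
    {"jaw": -1, "tx": -1.2, "ty": 0, "tz": 0, "wx": 0, "wy": 0, "wz": 0},
    {"jaw": -1, "tx": -1.1, "ty": 0, "tz": 0, "wx": 0, "wy": 0, "wz": 0},
    {"jaw": -1, "tx": -0.7, "ty": 0, "tz": 0, "wx": 0, "wy": 0, "wz": 0},
    {"jaw": -1, "tx": 0, "ty": 0, "tz": 0, "wx": 0, "wy": 0, "wz": 0},
    {"jaw": -1, "tx": 0, "ty": 0, "tz": 0, "wx": 0, "wy": 0, "wz": 0}
  ]
}}

```text
clock: 31.6
tcp_pos: [0.5015, -0.2256, 0.3635]
orientation: [-0.0, -0.16, 0.987, 0.0]
wrist_force: [-0.3, 0.6, -0.3]
finger_gap: 0.0182
```

```bash
python3 - <<'E'
from h import *
plan((.5025,-.2254,.352),108.4)
im=eyes.read_camera("wrist"); cv2.imwrite("pics/w22.png",cv2.resize(im[130:300,180:340],None,fx=4,fy=4,interpolation=cv2.INTER_CUBIC)[:600])
im=eyes.read_camera("side"); cv2.imwrite("pics/s22.png",cv2.resize(im[60:210,290:400],None,fx=4,fy=4,interpolation=cv2.INTER_CUBIC))
E
```

```text
t 31.6 turn [ 0.01 -0.02 -0.01] then shift cm [-0.1  -0.02  1.15] | tcp [ 0.5015 -0.2256  0.3635] gap 0.0182 F [-0.3   0.65 -0.28] q [-0.57  0.28 -0.1   1.19 -0.   -0.89]
```

View pics/w22.png

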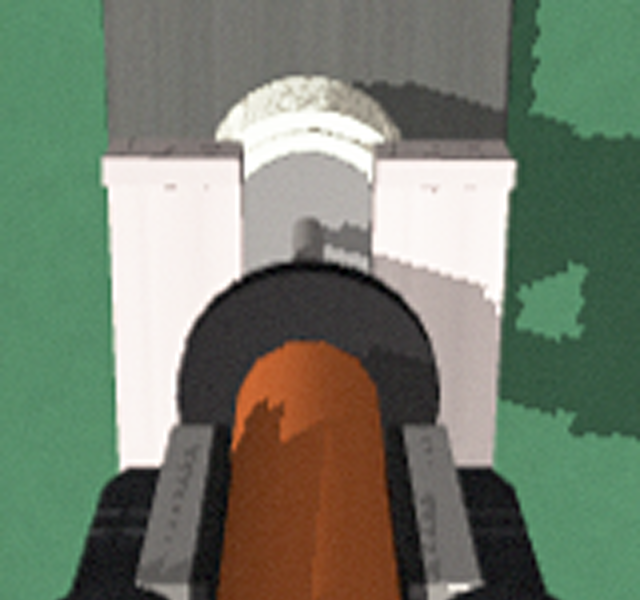

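View pics/s22.png

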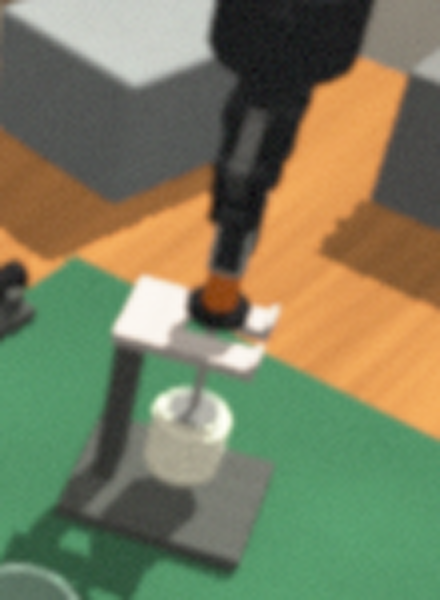

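Request:
{"api": "carry_out", "payload": {
  "motion": [
    {"jaw": -1, "tx": -0.1, "ty": 0, "tz": 0.5, "wx": 0, "wy": 0, "wz": 0},
    {"jaw": -1, "tx": 0, "ty": 0, "tz": 0.4, "wx": 0, "wy": 0, "wz": 0},
    {"jaw": -1, "tx": 0, "ty": 0, "tz": 0.2, "wx": 0, "wy": 0, "wz": 0},
    {"jaw": -1, "tx": 0, "ty": 0, "tz": 0, "wx": 0, "wy": 0, "wz": 0}
  ]
}}

```text
clock: 32.2
tcp_pos: [0.5025, -0.2252, 0.3523]
orientation: [-0.0, -0.16, 0.987, 0.0]
wrist_force: [-0.2, 0.4, -1.3]
finger_gap: 0.0184
```

Request:
{"api": "carry_out", "payload": {
  "motion": [
    {"jaw": -1, "tx": 0, "ty": 0, "tz": 0.08, "wx": 0, "wy": 0, "wz": 0},
    {"jaw": -1, "tx": 0, "ty": 0, "tz": 0, "wx": 0, "wy": 0, "wz": 0}
  ]
}}

```text
clock: 32.45
tcp_pos: [0.5027, -0.2253, 0.3519]
orientation: [0.0, -0.16, 0.987, -0.0]
wrist_force: [0.2, 0.8, -1.3]
finger_gap: 0.0188
```

Request:
{"api": "carry_out", "payload": {
  "motion": [
    {"jaw": -1, "tx": 0, "ty": 0, "tz": 0.07, "wx": 0, "wy": 0, "wz": 0},
    {"jaw": -1, "tx": 0, "ty": 0, "tz": 0, "wx": 0, "wy": 0, "wz": 0}
  ]
}}

```text
clock: 32.7
tcp_pos: [0.5026, -0.2252, 0.3518]
orientation: [0.0, -0.16, 0.987, -0.0]
wrist_force: [-1.1, 0.3, 4.9]
finger_gap: 0.0186
```

Contact at 4.9 N, so the collar rests on the tines. Now I release slowly.

Request:
{"api": "carry_out", "payload": {
  "motion": [
    {"jaw": -0.5, "tx": 0, "ty": 0, "tz": -0.04, "wx": 0, "wy": 0, "wz": 0},
    {"jaw": -0.3, "tx": 0, "ty": 0, "tz": 0, "wx": 0, "wy": 0, "wz": 0},
    {"jaw": 0, "tx": 0, "ty": 0, "tz": 0, "wx": 0, "wy": 0, "wz": 0},
    {"jaw": 0.4, "tx": 0, "ty": 0, "tz": 0, "wx": 0, "wy": 0, "wz": 0},
    {"jaw": 0.8, "tx": 0, "ty": 0, "tz": 0, "wx": 0, "wy": 0, "wz": 0},
    {"jaw": 1, "tx": 0, "ty": 0, "tz": 0, "wx": 0, "wy": 0, "wz": 0},
    {"jaw": 1, "tx": 0, "ty": 0, "tz": 0, "wx": 0, "wy": 0, "wz": 0},
    {"jaw": 1, "tx": 0, "ty": 0, "tz": 0, "wx": 0, "wy": 0, "wz": 0}
  ]
}}

```text
clock: 33.7
tcp_pos: [0.5026, -0.2253, 0.3515]
orientation: [0.0, -0.16, 0.987, 0.0]
wrist_force: [-0.3, 0.2, -0.8]
finger_gap: 0.0854
```

```bash
python3 - <<'E'
from h import *
plan((.5025,-.2254,.352),108.4)
im=eyes.read_camera("wrist"); cv2.imwrite("pics/w23.png",im)
E
```

```text
t 33.7 turn [ 0.  0. -0.] then shift cm [ 0.02 -0.01 -0.05] | tcp [ 0.5026 -0.2253  0.3515] gap 0.0854 F [-0.35  0.21 -0.83] q [-0.57  0.29 -0.12  1.16  0.   -0.89]
```

View pics/w23.png

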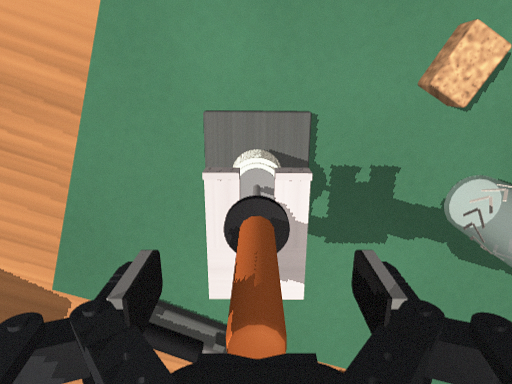

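The brush hangs centred in the slot, with the collar at (257,222) and the fork spanning 204–312. I'll retreat straight up and do the final check.

Request:
{"api": "carry_out", "payload": {
  "motion": [
    {"jaw": 1, "tx": 0, "ty": 0, "tz": -1.0, "wx": 0, "wy": 0, "wz": 0},
    {"jaw": 1, "tx": 0, "ty": 0, "tz": -2.0, "wx": 0, "wy": 0, "wz": 0},
    {"jaw": 1, "tx": 0, "ty": 0, "tz": -2.5, "wx": 0, "wy": 0, "wz": 0},
    {"jaw": 1, "tx": 0, "ty": 0, "tz": -2.5, "wx": 0, "wy": 0, "wz": 0},
    {"jaw": 1, "tx": 0, "ty": 0, "tz": -2.0, "wx": 0, "wy": 0, "wz": 0},
    {"jaw": 1, "tx": 0, "ty": 0, "tz": -0.8, "wx": 0, "wy": 0, "wz": 0},
    {"jaw": 1, "tx": 2.0, "ty": 0, "tz": 0, "wx": 0, "wy": 0, "wz": 0},
    {"jaw": 1, "tx": 3.0, "ty": 0, "tz": 0, "wx": 0, "wy": 0, "wz": 0},
    {"jaw": 1, "tx": 3.0, "ty": -2.0, "tz": 0, "wx": 0, "wy": 0, "wz": 0},
    {"jaw": 1, "tx": 1.5, "ty": -3.0, "tz": 0, "wx": 0, "wy": 0, "wz": 0},
    {"jaw": 1, "tx": 0, "ty": -2.0, "tz": 0, "wx": 0, "wy": 0, "wz": 0},
    {"jaw": 1, "tx": 0, "ty": 0, "tz": 0, "wx": 0, "wy": 0, "wz": 0},
    {"jaw": 1, "tx": 0, "ty": 0, "tz": 0, "wx": 0, "wy": 0, "wz": 0}
  ]
}}

```text
clock: 35.38
tcp_pos: [0.4344, -0.3211, 0.4592]
orientation: [-0.0, -0.16, 0.987, 0.001]
wrist_force: [-0.6, 0.8, -0.1]
finger_gap: 0.0853
```

```bash
python3 - <<'E'
from h import *
s=get_state(); print(s["clock"],s["tcp_pos"],s["joint_pos"])
t=eyes.read_camera("top"); sd=eyes.read_camera("side")
cv2.imwrite("pics/t24.png",t); cv2.imwrite("pics/s24.png",sd)
cr=lambda im,x,y,w,h,k:cv2.resize(im[y:y+h,x:x+w],None,fx=k,fy=k,interpolation=cv2.INTER_CUBIC)
cv2.imwrite("pics/tc24.png",np.hstack([cr(t,145,197,50,50,8),cr(t,235,216,50,50,8)]))
cv2.imwrite("pics/sc24.png",np.hstack([cr(sd,165,265,60,75,6),cr(sd,300,95,60,75*1,6)]))
E
```

```text
35.375 [ 0.43440606 -0.32112407  0.45916081] [-7.85267946e-01  2.36501122e-01  7.53989268e-02  1.41100773e+00
  2.59416277e-04 -1.10656670e+00]
```

View pics/t24.png

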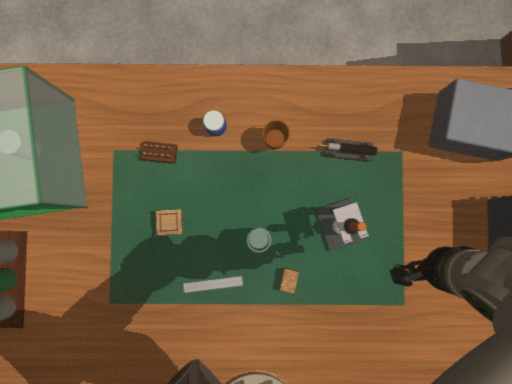

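View pics/s24.png

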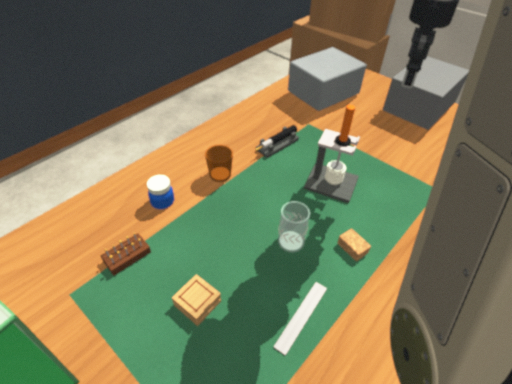

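View pics/tc24.png

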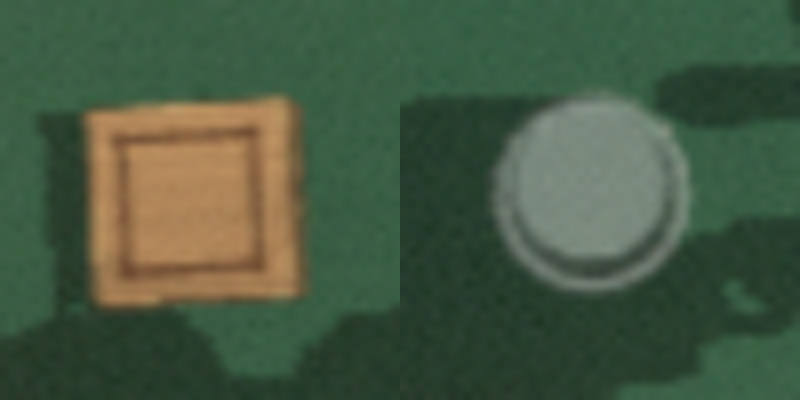

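View pics/sc24.png

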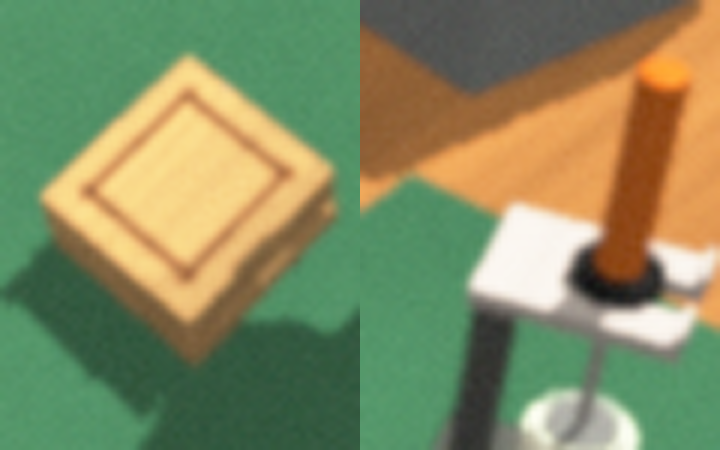

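```bash
python3 - <<'E'
from h import *
T=eyes.calibration("top"); S=eyes.calibration("side")
uv=cropuv([(86,113),(294,97),(302,297),(96,305)],145,197,8); us=cropuv([(188,54),(335,172),(190,325),(42,197)],165,265,6)
for c,u in ((T,uv),(S,us)):
    b=min((fitsq(c,np.roll(u,k,0),.03,[.51,.237,a]) for k in range(4) for a in (.07,)),key=lambda r:r.cost); print(b.x,np.degrees(b.x[2])%90,np.sqrt(b.cost/4))
print("glass floor top",ray(T,cropuv((591-400,185),235,216,8),.006),"rim",ray(T,cropuv((592-400,193),235,216,8),.105))
E
```

```text
[0.50963304 0.2358347  3.2043901 ] 3.598028598206497 0.4600137335948912
[0.50959548 0.23771825 3.20786025] 3.796853860271625 0.18424710417108428
glass floor top [ 0.46511615 -0.00345436  0.006     ] rim [ 0.46658073 -0.00355915  0.105     ]
```

```bash
python3 -c "
from h import *
print(env.hand_in())"
```

```text
the job is handed in; nothing more can be done
None
```

The job is done and handed in; the robot clock read about 35 s, under the 72 s limit. `hand_in` gave no verdict.

- **Coaster:** I gripped the cover by its edges and laid it on the pile. The last check puts it within about 0.6 mm and 0.3° of where the pile was measured before placing, in both the top and side cameras.
- **Brushing:** I made three strokes. Each went down until the bristles touched the floor of the glass, with a contact force of 4–6 N, and up to the rim, level to within about 1 mm. In the side view the white bristle ring looked slightly below the rim, while the grey disc on top of the brush head looked level with it. I trusted the travel measured up from floor contact, and raised the brush 1 mm more on the first stroke.
- **Brush:** It hangs by its collar, centred in the rack slot. That is about 3 mm to the side of where it first hung, on the slot's centre line.
- **Glass and bystanders:** The glass stands where it was, within 1–2 mm of measuring error. None of the bystanders looks displaced in the final pictures.

The cameras disagreed with each other by up to about 2–3 mm. The wrist camera read about 2.7 mm too deep, so I placed things relative to what it saw or by contact force. My first move call was refused because some keys were missing, and nothing moved.

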